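# Make up two class kits from the glassware stock and the shaker

### The job

Make up the two class kits: in the long tray, the conical flask in the larger compartment and the short brown bottle in the smaller one; in the square tray, the culture dish from the shaker in the larger compartment and the tall brown bottle in the smaller one. Before taking the dish, lift the shaker's sprung hold-down arm by its ball knob until it stays up by itself, and leave it up. Set everything down flat and upright without dropping it or knocking anything over, and leave the tip box, the tube rack and the white bowl where they are.

Things in the scene. Friction and masses are not known exactly. Their poses are not given: they have to be found in the camera images.
- shaker: Orbital shaker, off, fixed: white housing 200 x 180 mm; square platform 170 mm, grey mat top at z = 80 mm. On the robot's left or right. Origin on the bench under the platform's centre, z up; panel with two knobs on its -x side (yaw within 0.3 rad). A bracket at the +x edge, 52 mm wide, 114 mm high, carries the hold-down arm: hinge axis along the shaker's y at x = +68, z = 108 mm in its frame.
- clamp_arm (a joint): Hold-down arm's angle, rad. About 0: shut, level, its rubber foot pressing the dish down with about 5 N. Grows as the knob is lifted: up, then back, away from the dish, in a circle about the hinge; 1.57 upright, 1.92 the stop, leaning back. Let go below about 1.1 the spring shuts it; above, the spring pulls it open and holds it. About 3 N at the knob lifts it.
- clamp_knob (a point): Centre of the black ball knob, 22 mm diameter, at the arm's free end, 118 mm from the hinge axis; moves with the arm. Shut: 28 mm above the mat, 20 mm outside the dish's edge on the shaker's -x side. The arm behind it is a steel bar 12 mm wide, 8 mm thick. Between fingers closing along the shaker's y it turns as the arm swings.
- dish: Lidded culture dish, a flat round disc 60 mm in diameter and 16 mm high, pale cream, lying on the shaker's mat under the foot of the hold-down arm, within about 5 mm of the platform's centre. Origin at the centre of its underside, z up.
- flask: Conical clear-glass flask, 105 mm high: base 64 mm in diameter, straight sides tapering from 10 mm up to a neck that is 24 mm in diameter between 72 and 99 mm above its base, then a 27 mm rim. Upright on the bench; origin at the centre of its underside, z up.
- tall_bottle: The taller and wider of two brown glass bottles, white screw cap, white blank label. 100 mm high; body 46 mm in diameter up to 66 mm, shoulder to 76 mm, cap 28 mm in diameter from 84 to 100 mm. Upright on the bench; origin at the centre of its underside, z up.
- short_bottle: The shorter, slimmer brown glass bottle, white screw cap, white blank label. 62 mm high; body 34 mm in diameter up to 36 mm, shoulder to 46 mm, cap 24 mm in diameter from 46 to 62 mm. Upright on the bench; origin at the centre of its underside, z up.
- long_tray: Loose shallow white tray, 199 mm (its x) by 92 mm (its y), 8 mm lips at both x ends; walls 16 mm high, 3 mm thick, floor 3 mm. A cross wall makes two compartments: the larger, 120 x 86 mm, centred at x = -36.5 mm; the smaller, 70 x 86 mm, at x = +61.5 mm; both y = 0. Origin: centre of its underside, z up; larger compartment nearer the robot (yaw within 0.5 rad).
- square_tray: Loose shallow white tray, nearly square: 169 mm (its x) by 156 mm (its y), 8 mm lips at both x ends; walls 16 mm high, 3 mm thick, floor 3 mm. A cross wall makes two compartments: the larger, 92 x 150 mm, centred at x = -35.5 mm; the smaller, 68 x 150 mm, at x = +47.5 mm; both y = 0. Origin: centre of its underside, z up; larger compartment nearer the robot (yaw within 0.5 rad).
Mind the look-alikes: they are no part of the job. Leave any red look-alike of the tall_bottle alone.

How it is judged:
By the outcome, as a careful person would: the job done as asked, in the order asked, and still so for the second after the job is handed in, with the robot touching nothing.
It also fails if it takes over 120 s, if anything falls off the work surface, if the arm or the gripper's body presses on something with over 40 N, if the wrist force passes 120 N, or if a joint passes its speed limit or range.

### The arm

A 6-joint arm with a two-finger parallel gripper is mounted at the origin on the work surface. World frame = base frame: x ahead of the robot, y to its left, z up, the work surface at z = 0. Lengths are in mm, angles in rad, forces in N, time in s.
With the tool pointing down it reaches from about 275 to 1000 mm from the base axis. Payload 8.4 kg.
Tool frame: the origin (TCP) lies between the finger pads; the fingertips stand r.nose_length ahead of it and the grasp point (between the pads) lies 8 mm behind it (r.nose_length is the distance from the TCP to the fingertips, in mm); y points along the fingers, x is the direction in which the jaws open and shut, and the axes are right-handed (so a half turn about y gives the same grasp; the last joint's range is limited). The gripper opens to 85 mm and grips with 20 to 120 N. Pads are 22 mm wide; open, the fingers measure 114 mm over their backs; the gripper's body (76 mm by 85 mm) begins 54 mm behind the grasp point. The pads swing forward as they close: fully open they stand 13 mm farther back than shut.
Start: joints at [-1.115, 0.353, 1.633, -0, 1.155, -0.002], TCP at [276.234, -560.645, 242.281] pointing down, gripper open.
Joint ranges: [-2.63, 2.63], [-0.92, 2.1], [0.06, 2.66], [-1.3, 4.44], [0, 2.69], [-3.02, 3.02]. Speed limits (rad/s): [2.22, 2.22, 2.79, 3.14, 3.14, 3.14].

### API

Orientations are given as [roll, pitch, yaw] about the fixed x, y, z axes, in that order (R = Rz(yaw) Ry(pitch) Rx(roll)).
In Python, from rig import r, cams, order gives the robot as it stands. The module is installed in compiled form; this text tells all that it offers.
- The arm moves only by the shell command python3 -m crank 'ROWS' [FORCE]. ROWS is JSON, a list of rows, each a list of 7 numbers: the turn, a rotation vector about the tool's x, y, z in degrees, then the shift along the tool's x, y, z in cm, then the opening, from -1 (shut) to 1 (fully open). A call has exactly 10 rows; each row shifts and turns the pose as measured when the row begins, along the tool's axes as they then stand; what a row does not reach is not made up. A row lasts 1/12 s, in which the tool goes at most 41.7 mm and 7.16 degrees, less where a joint would pass 70% of its speed; a pose out of reach is approached as far as the arm can. A call with a gripper value outside its range is refused whole. The fingers move at their own pace and stop on an object; FORCE is the grip in N (left out, the last holds). Time passes only in rows, so rows that do not move let the fingers close, or fill a call up. It gives the time, the measured TCP pose, the force and the opening at its end, in the units of the state.
- r.sense(): the state, without advancing time (a new reading comes with each control period).
- cams.grab_frame(name): name is "scene" or "top" or "wrist"; returns the picture (400x640x3 uint8, blue, green, red); there is no depth.
- cams.camera_info(name): a dict with "intrinsics" (3x3 intrinsics, pixels), "view" (4x4, takes a point from world to camera coordinates); the wrist camera has in their place "hand_eye" (4x4, takes a point from camera to tool coordinates, whose origin is the TCP and whose axes are the tool frame's). Camera axes: x right, y up, looking along -z (the intrinsics and any distortion apply to the point x, -y, -z); pixel columns grow to the right and rows downward; lengths in mm; the calibration is good to about 2 mm. The wrist camera is an equidistant fisheye: a pixel r from the principal point sees the ray r / f radians off the axis. A picture is of the moment at which its call begins: read the wrist's pose just before it. camera_info takes no time and is no camera call.
- order.sign_off(): hands the job in, once; it reports no verdict.
The state is a dict: "clock": time; "qpos": joint angles; "qvel": joint speeds; "joint_efforts": joint torques, N m; "eef_pos": TCP position; "tcp_rot": TCP orientation; "contact_force": force on the tool from outside, world axes, zero at the start; "wrist_torque": the same for the moment, N m; "opening": opening from 0.0 (shut) to 1.0 (fully open).
Only numpy, scipy, OpenCV 4.12 (cv2) and the standard library are available. Lean on these libraries where they do the work, as an engineer would, in place of code of your own. Each camera call takes 0.05 s, during which the arm holds its last target.

## Working session

There is one attempt and no reset: what is moved stays moved. The work goes in short steps, Python scripts to look and compute and a shell command to move; the robot and the scene stay as the last step left them, time stands still between calls to the robot, and variables do not carry over. Pictures are saved under pics/ and viewed, and the job is handed in when it is done.

```bash
mkdir -p pics
cat > h.py <<'E'
import numpy as np, cv2
from rig import r, cams, order
def snap(n, f):
    im=np.array(cams.grab_frame(n)); cv2.imwrite('pics/'+f,im); return im
E
python3 - <<'E'
from h import *
print(r.sense(), r.nose_length)
for n in ['scene','top','wrist']:
    print(n,cams.camera_info(n))
    snap(n,n+'0.png')
E
```

```text
{'clock': 0.0, 'qpos': array([-1.11537338e+00,  3.53647664e-01,  1.63411550e+00,  7.95833422e-06,
        1.15518731e+00, -2.41652037e-03]), 'qvel': array([ 0.00021822,  0.00074263,  0.00042251, -0.0012177 , -0.00210065,
       -0.00056614]), 'joint_efforts': array([-1.68011342e-03, -6.05248475e+01, -3.42072165e+01, -1.48850827e-04,
        9.10782226e-03, -6.32746463e-06]), 'eef_pos': array([ 276.05379461, -560.23415712,  241.56994148]), 'tcp_rot': array([-1.57078577e+00,  1.35779727e-03, -1.11296007e+00]), 'contact_force': array([-0.10795376, -0.70537452,  0.16064187]), 'wrist_torque': array([ 0.02339253, -0.01925901, -0.01006219]), 'opening': 0.9985698657084242} 11.0
scene {'intrinsics': array([[380.03112718,   0.        , 319.38582007],
       [  0.        , 380.03112718, 199.68407959],
       [  0.        ,   0.        ,   1.        ]]), 'view': array([[ 8.03707723e-01,  5.95022878e-01,  1.29234591e-03,
        -4.02068574e+02],
       [-5.05262103e-01,  6.81315947e-01,  5.29640244e-01,
         2.19736079e+02],
       [ 3.14267567e-01, -4.26328928e-01,  8.48221399e-01,
        
[... 458 characters left out ...]
      [-1.06300384e-01,  1.21302976e-02,  9.94260069e-01,
        -1.04534709e+03],
       [ 0.00000000e+00,  0.00000000e+00,  0.00000000e+00,
         1.00000000e+00]])}
wrist {'intrinsics': array([[309.70691629,   0.        , 319.15839274],
       [  0.        , 309.70691629, 198.11601325],
       [  0.        ,   0.        ,   1.        ]]), 'hand_eye': array([[ 9.99999778e-01, -2.88610984e-04,  6.01397464e-04,
         2.13390113e-01],
       [ 6.62806479e-04,  3.28191669e-01, -9.44610919e-01,
        -1.31948984e+02],
       [ 7.52514492e-05,  9.44611108e-01,  3.28191788e-01,
         8.45834708e+01],
       [ 0.00000000e+00,  0.00000000e+00,  0.00000000e+00,
         1.00000000e+00]])}
```

View pics/scene0.png

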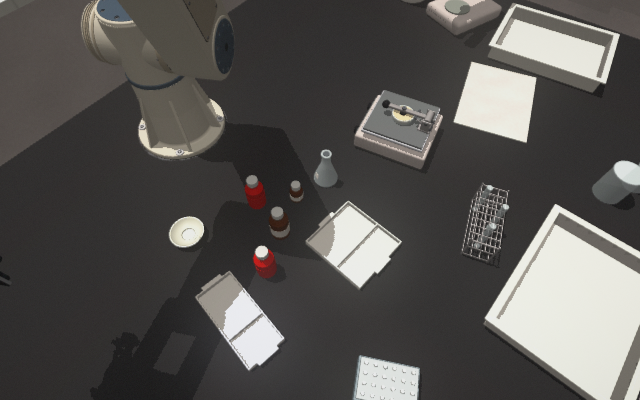

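View pics/top0.png

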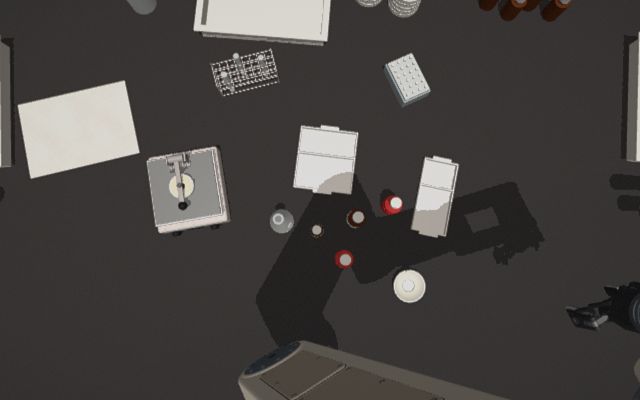

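View pics/wrist0.png

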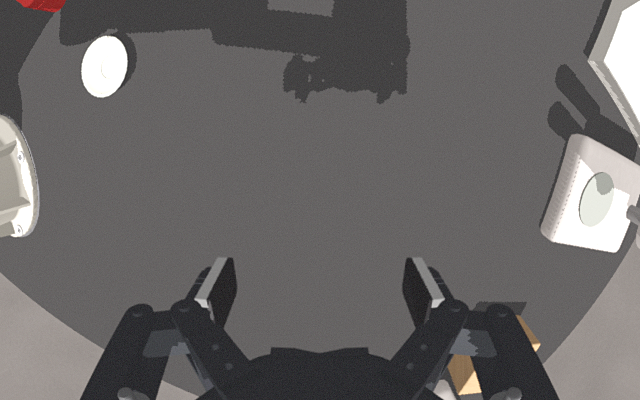

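```bash
cat >> h.py <<'E'
def ray(n,u,v):
    I=cams.camera_info(n);K=I['intrinsics'];V=I['view']
    d=np.linalg.inv(K)@[u,v,1]; d=np.array([d[0],-d[1],-d[2]])
    R=V[:3,:3];c=-R.T@V[:3,3]; return c,R.T@d
def onz(n,u,v,z):
    c,d=ray(n,u,v); return c+d*(z-c[2])/d[2]
def proj(n,p):
    I=cams.camera_info(n);K=I['intrinsics'];V=I['view']
    q=V[:3,:3]@np.asarray(p,float)+V[:3,3]; q=K@[q[0],-q[1],-q[2]]; return q[:2]/q[2]
def tri(a,ua,b,ub):
    c1,d1=ray(a,*ua);c2,d2=ray(b,*ub);d1/=np.linalg.norm(d1);d2/=np.linalg.norm(d2)
    s=np.linalg.lstsq(np.c_[d1,-d2],c2-c1,rcond=None)[0]
    p,q=c1+s[0]*d1,c2+s[1]*d2; return (p+q)/2,np.linalg.norm(p-q)
def crop(im,x0,y0,x1,y1,s,f):
    cv2.imwrite('pics/'+f,cv2.resize(im[y0:y1,x0:x1],None,fx=s,fy=s,interpolation=cv2.INTER_NEAREST))
E
python3 - <<'E'
from h import *
t=cv2.imread('pics/top0.png');s=cv2.imread('pics/scene0.png')
crop(t,260,110,470,300,3.5,'tc.png'); crop(t,140,135,240,245,5,'tsh.png')
crop(s,180,130,420,380,2.4,'sc.png'); crop(s,340,80,460,180,5,'ssh.png')
E
```

```text
(no output)
```

View pics/tc.png

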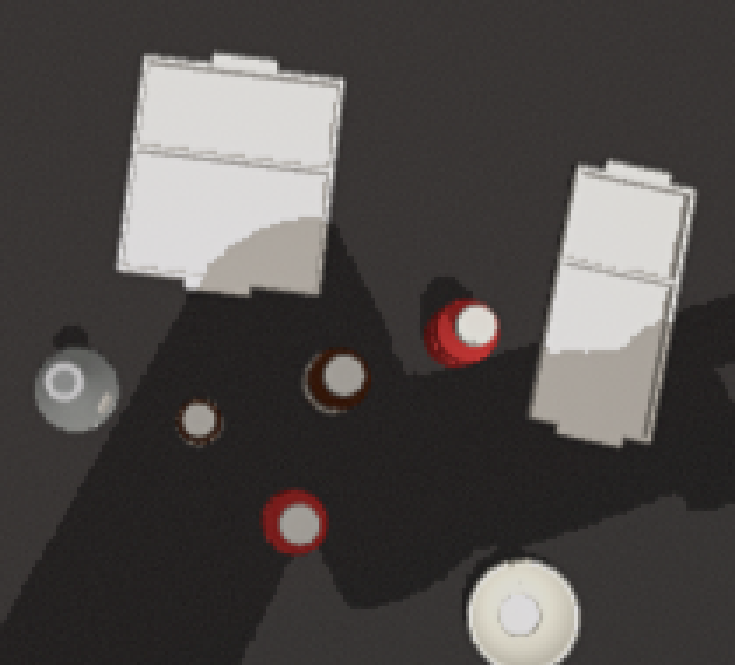

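View pics/tsh.png

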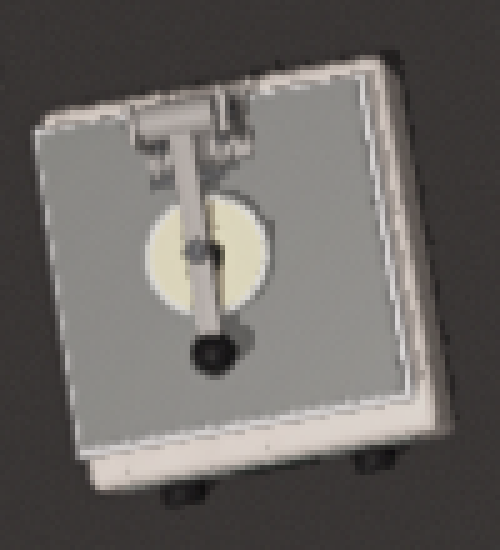

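View pics/sc.png

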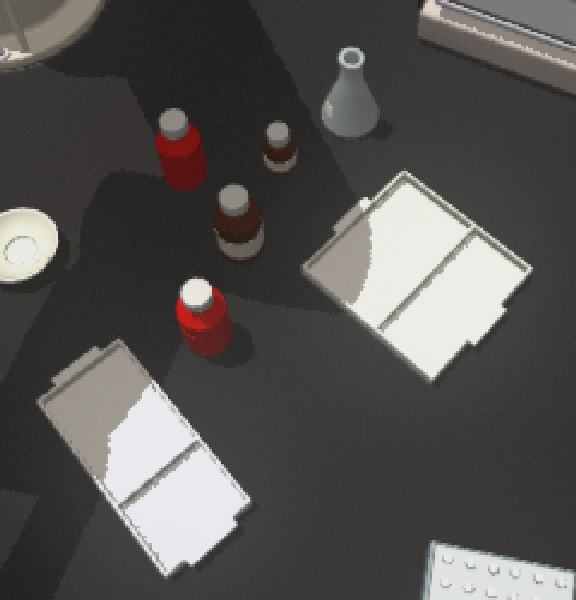

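View pics/ssh.png

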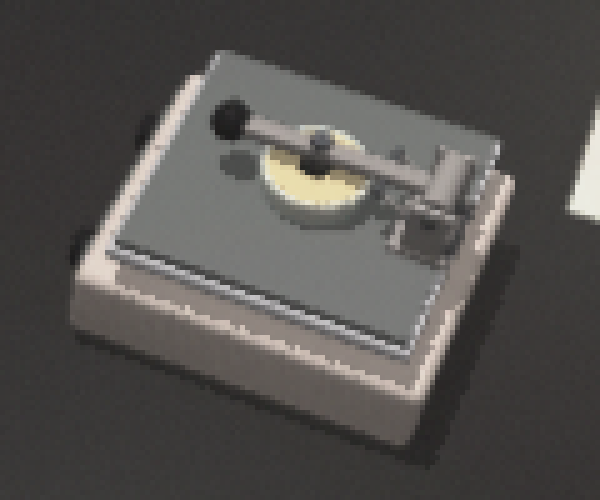

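```bash
cat > m.py <<'E'
from h import *
T=lambda x,y:(260+x/3.5-.5,110+y/3.5-.5)
S=lambda x,y:(180+x/2.4-.5,130+y/2.4-.5)
TS=lambda x,y:(140+x/5-.5,135+y/5-.5)
SS=lambda x,y:(340+x/5-.5,80+y/5-.5)
np.set_printoptions(precision=1,suppress=True)
for n,a,b,z in [('flask',T(64,381),S(350,57),105),('short',T(198,419),S(278,130),62),('tall',T(344,376),S(234,193),100),('knob',TS(213,353),SS(232,120),108),('dish',TS(208,254),SS(320,166),96),('redA',T(476,325),S(197,292),100),('redB',T(299,524),S(173,121),100)]:
    p=onz('top',*a,z);q=onz('scene',*b,z); t=tri('top',a,'scene',b); print(n,p,q,t[0],round(t[1],1))
for n,c in [('sq',[(144,55),(344,78),(320,296),(118,270)]),('long',[(578,165),(695,188),(652,443),(530,418)])]:
    P=np.array([onz('top',*T(*x),16) for x in c]); print(n,P[:,:2].tolist(),P.mean(0))
    for i in range(4): d=P[(i+1)%4]-P[i]; print(np.linalg.norm(d),np.arctan2(d[1],d[0]))
for n,c in [('sq',[(405,172),(530,268),(432,381),(303,268)]),('long',[(122,340),(250,499),(168,577),(38,402)])]:
    P=np.array([onz('scene',*S(*x),16) for x in c]); print(n,P[:,:2].tolist(),P.mean(0))
    for i in range(4): d=P[(i+1)%4]-P[i]; print(np.linalg.norm(d),np.arctan2(d[1],d[0]))
P=np.array([onz('top',*TS(*x),80) for x in [(38,128),(367,72),(408,400),(83,455)]]); print(P,P.mean(0))
for i in range(4): d=P[(i+1)%4]-P[i]; print(np.linalg.norm(d),np.arctan2(d[1],d[0]))
P=np.array([onz('scene',*SS(*x),80) for x in [(222,50),(500,142),(408,352),(108,245)]]); print(P,P.mean(0))
for i in range(4): d=P[(i+1)%4]-P[i]; print(np.linalg.norm(d),np.arctan2(d[1],d[0]))
E
python3 m.py
```

```text
flask [448.   99.7 105. ] [447.7  95.3 105. ] [447.   99.  101.2] 3.2
short [423.7   6.4  62. ] [424.7   2.2  62. ] [423.1   5.6  56.9] 2.2
tall [453.2 -96.2 100. ] [453.8 -97.4 100. ] [453.1 -96.5  98.2] 0.5
knob [478.4 332.6 108. ] [479.4 328.  108. ] [478.1 333.5 103.3] 2.0
dish [528.7 341.2  96. ] [530.2 338.3  96. ] [529.  342.4  92.1] 0.6
redA [ 489.9 -189.6  100. ] [ 492.4 -194.2  100. ] [ 490.1 -191.7   92.8] 1.7
redB [350.  -64.6 100. ] [352.9 -70.1 100. ] [349.  -65.9  92.1] 2.1
sq [[708.2357252163217, 51.06351792993207], [691.4216175758997, -104.99734667278064], [520.0365135665854, -86.1165975468614], [538.8945642387857, 68.90050009734703]] [614.6 -17.8  16. ]
156.96403306582667 -1.6781230250583872
172.42197239284613 3.0318694731806737
156.15993928402165 1.449739739121538
170.27796902142225 -0.10494466964259219
long [[624.0587938284762, -286.6582440955647], [606.7338270581394, -377.3485164702535], [409.4060238885833, -338.75786026102156], [427.755568639195, -246.0228211431681]] [ 517.  -312.2   16. ]
92.33027659976177 -1.7595564960740495
201.06591120919074 2.94846393822864
[... 580 characters left out ...]
092993236]] [ 520.3 -316.1   16. ]
193.79466730849344 -0.20776404038696686
89.79651339700885 -1.740095782808637
198.52490933591753 2.942944882442661
91.54866855814512 1.3491719051407132
[[594.7 435.2  80. ]
 [625.1 270.3  80. ]
 [458.1 244.   80. ]
 [429.6 404.2  80. ]] [526.9 338.4  80. ]
167.66295160101413 -1.3882317211204842
169.0273439190099 -2.98521803902418
162.80320084469327 1.7472649294263893
167.97750234837892 0.18516291578774885
[[433.7 400.4  80. ]
 [595.5 429.3  80. ]
 [626.3 266.6  80. ]
 [463.1 236.4  80. ]] [529.6 333.2  80. ]
164.28067069659707 0.17675847385684013
165.63410710769207 -1.3833996617977353
166.00662411993437 -2.958669153299126
166.6481680550511 1.7477901190208613
```

```bash
cat >> h.py <<'E'
def wray(u,v):
    I=cams.camera_info('wrist');K=I['intrinsics'];H=I['hand_eye']
    dx,dy=u-K[0,2],v-K[1,2];rr=np.hypot(dx,dy);th=rr/K[0,0]
    s=np.sin(th)/max(rr,1e-9);d=np.array([dx*s,-dy*s,-np.cos(th)])
    return H[:3,3],H[:3,:3]@d
from scipy.spatial.transform import Rotation
def wonz(u,v,z,st):
    R=Rotation.from_euler('xyz',st['tcp_rot']).as_matrix()
    c,d=wray(u,v); c=R@c+st['eef_pos'];d=R@d
    return c+d*(z-c[2])/d[2]
def wproj(p,st):
    R=Rotation.from_euler('xyz',st['tcp_rot']).as_matrix()
    I=cams.camera_info('wrist');K=I['intrinsics'];H=I['hand_eye']
    t=R.T@(np.asarray(p,float)-st['eef_pos']); c=H[:3,:3].T@(t-H[:3,3])
    x,y,z=c[0],-c[1],-c[2];th=np.arctan2(np.hypot(x,y),z);k=K[0,0]*th/np.hypot(x,y)
    return np.array([K[0,2]+k*x,K[1,2]+k*y])
def go(x,y,z,psi):
    """report shift in tool cm and turn about y (deg) for tool-down goal"""
    st=r.sense();R=Rotation.from_euler('xyz',st['tcp_rot']).as_matrix()
    G=Rotation.from_euler('xyz',[-np.pi/2,0,psi]).as_matrix()
    rv=Rotation.from_matrix(R.T@G).as_rotvec(degrees=True)
    d=R.T@(np.array([x,y,z])-st['eef_pos'])/10
    dG=G.T@(np.array([x,y,z])-st['eef_pos'])/10
    print('turn',rv.round(2),'shift now-axes',d.round(2),'goal-axes',dG.round(2))
E
python3 - <<'E'
from h import *
np.set_printoptions(precision=1,suppress=True)
for (u,v) in [(233,257),(234,262),(215,257),(197,307)]:
    c,d=wray(u,v)
    for X in (-42.5,): print(u,v,c+d*(X-c[0])/d[0])
st=r.sense()
print(wonz(103,68,30,st), onz('top',409,286,30))
E
```

```text
233 257 [-42.5  -2.3   8.7]
234 262 [-42.5  -1.8   5.5]
215 257 [-42.5 -26.1  22.3]
197 307 [-42.5 -52.   16.5]
[ 280.6 -247.8   30. ] [ 279.6 -235.3   30. ]
```

```bash
python3 -m crank '[[0,0,0,-2.7,0,2.9,1],[0,0,0,-2.7,0,2.9,1],[0,0,0,-2.7,0,2.9,1],[0,0,0,-2.7,0,2.9,1],[0,0,0,-2.7,0,2.9,1],[0,0,0,-2.7,0,2.9,1],[0,0,0,-2.7,0,2.9,1],[0,0,0,-2.7,0,2.9,1],[0,0,0,-2.7,0,2.9,1],[0,0,0,-2.7,0,2.9,1]]' 40
python3 - <<'E'
from h import *
go(453.5,-96.8,200,-0.4)
E
```

```text
clock: 0.98
eef_pos: [418.3, -181.4, 238.8]
tcp_rot: [-1.572, 0.0, -1.124]
contact_force: [1.4, 0.6, 0.5]
opening: 1.002
turn [ 8.00e-02 -4.15e+01 -3.00e-02] shift now-axes [-6.11  3.87  6.84] goal-axes [-0.05  3.88  9.17]
```

```bash
python3 -m crank '[[0,-7,0,0,0,0,1],[0,-7,0,0,0,0,1],[0,-7,0,0,0,0,1],[0,-7,0,0,0,0,1],[0,-7,0,0,0,0,1],[0,-7,0,0,0,0,1],[0,0,0,0,0.5,2.3,1],[0,0,0,0,0.5,2.3,1],[0,0,0,0,0.5,2.3,1],[0,0,0,0,0.5,2.3,1]]'
python3 - <<'E'
from h import *
go(453.5,-96.8,200,-0.4)
st=r.sense(); im=snap('wrist','w1.png')
for n,p in dict(tall=(453.5,-96.8,100),short=(424,4.3,62),flask=(448,97.5,105),redA=(491,-192,100),redB=(351,-67,100)).items(): print(n,wproj(p,st))
E
```

```text
clock: 1.82
eef_pos: [454.0, -85.3, 218.6]
tcp_rot: [-1.571, 0.0, -0.371]
contact_force: [0.3, -1.0, -0.3]
opening: 0.999
turn [-0.01  1.67 -0.02] shift now-axes [ 0.37  1.86 -1.09] goal-axes [ 0.4   1.86 -1.08]
tall [323.53343041 207.39450192]
short [254.50816367 108.73083335]
flask [229.32141873  -1.70994912]
redA [393.45648667 278.3207623 ]
redB [207.29289518 216.48723823]
```

View pics/w1.png

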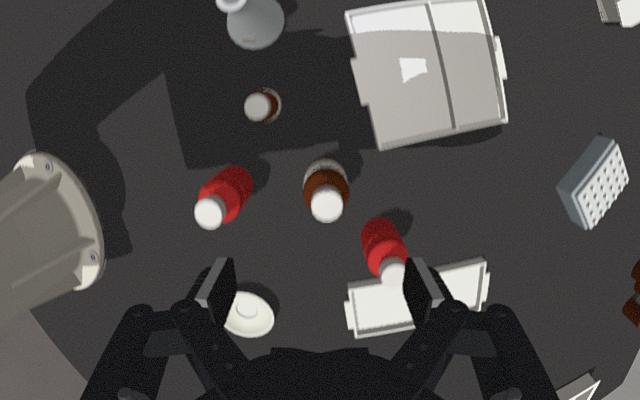

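Run:
```python
from h import *
np.set_printoptions(precision=1,suppress=True)
st=r.sense()
for n,u,v,z in [('tall',326,205,100),('short',258,106,62),('redB',209,212,100),('redA',392,272,100)]: print(n,wonz(u,v,z,st))
# square tray corners at z=16 rim
P=np.array([wonz(u,v,16,st)for u,v in [(345,12),(485,-5),(507,121),(380,150)]]);print(P)
```

```text
tall [457.1 -92.1 100. ]
short [428.9   8.5  62. ]
redB [355.9 -60.4 100. ]
redA [ 492.2 -180.3  100. ]
[[ 543.8   72.5   16. ]
 [ 714.8   52.7   16. ]
 [ 691.6 -101.3   16. ]
 [ 526.2  -83.    16. ]]
```

Run:
```python
from h import *
go(455.5,-94,140,-0.371)
```

```text
turn [-0.11  0.   -0.08] shift now-axes [ 0.5   7.77 -1.06] goal-axes [ 0.49  7.77 -1.05]
```

```bash
python3 -m crank '[[0,0,0,0.05,1,-0.2,1],[0,0,0,0.05,1,-0.2,1],[0,0,0,0.1,1,-0.2,1],[0,0,0,0.1,1,-0.2,1],[0,0,0,0.1,1,-0.2,1],[0,0,0,0.1,1,-0.1,1],[0,0,0,0,1,0,1],[0,0,0,0,0.8,0,1],[0,0,0,0,0,0,1],[0,0,0,0,0,0,1]]'
python3 - <<'E'
from h import *
np.set_printoptions(precision=1,suppress=True)
st=r.sense(); im=snap('wrist','w2.png'); print(st['eef_pos'])
for n,p in dict(tall=(455.5,-94,100)).items(): print(n,wproj(p,st))
crop(im,180,100,500,340,2.4,'w2c.png')
E
```

```text
clock: 2.7
eef_pos: [453.6, -95.6, 131.8]
tcp_rot: [-1.57, 0.005, -0.37]
contact_force: [0.9, -0.6, -0.4]
opening: 0.997
[453.6 -95.6 131.8]
tall [321.5 239. ]
```

View pics/w2c.png

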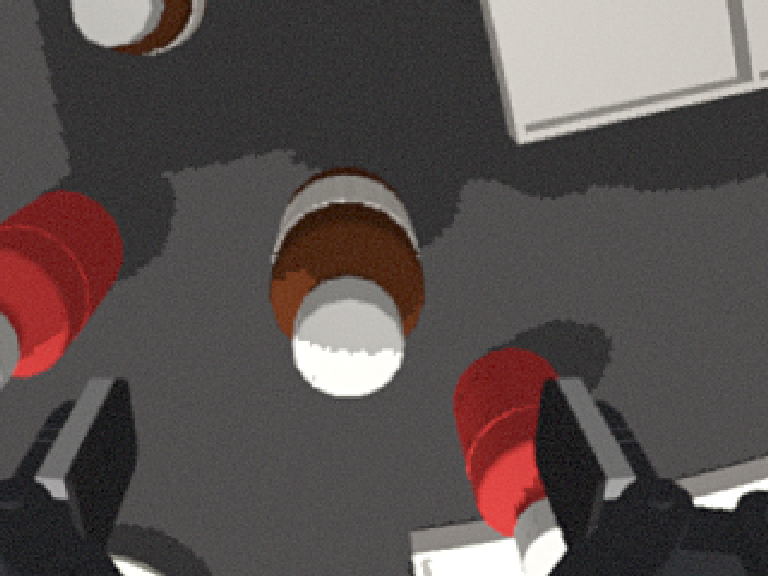

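Run:
```python
from h import *
np.set_printoptions(precision=1,suppress=True)
st=r.sense(); st['eef_pos']=np.array([453.6,-95.6,131.8])
p=wonz(325,240.2,100,st);print(p)
go(p[0],p[1],65,-.37)
```

```text
[457.2 -95.5 100. ]
turn [-0.1  0.  -0.3] shift now-axes [0.4 6.7 0.1] goal-axes [0.3 6.7 0.1]
```

```bash
python3 -m crank '[[0,0,0,0.2,1,0,1],[0,0,0,0.15,1,0,1],[0,0,0,0,1.2,0,1],[0,0,0,0,1.2,0,1],[0,0,0,0,1.2,0,1],[0,0,0,0,1.2,0,1],[0,0,0,0,1.2,0,1],[0,0,0,0,0.5,0,1],[0,0,0,0,0,0,-1],[0,0,0,0,0,0,-1]]' 40; python3 -m crank '[[0,0,0,0,0,0,-1],[0,0,0,0,0,0,-1],[0,0,0,0,0,0,-1],[0,0,0,0,0,0,-1],[0,0,0,0,-0.5,0,-1],[0,0,0,0,-1,0,-1],[0,0,0,0,-2,0,-1],[0,0,0,0,-3,0,-1],[0,0,0,0,-3,0,-1],[0,0,0,0,-3,0,-1]]'
python3 - <<'E'
from h import *
st=r.sense(); im=snap('wrist','w3.png'); snap('top','t3.png')
go(663,-25,280,-.37)
E
```

```text
clock: 3.58
eef_pos: [460.0, -97.5, 40.9]
tcp_rot: [-1.569, -0.001, -0.37]
contact_force: [0.5, 0.3, 0.6]
opening: 0.748
clock: 4.42
eef_pos: [456.0, -96.8, 170.3]
tcp_rot: [-1.57, 0.007, -0.369]
contact_force: [0.4, -0.2, -2.1]
opening: 0.532
turn [-0.12  0.03  0.11] shift now-axes [ 16.36 -10.57  14.14] goal-axes [ 16.33 -10.63  14.12]
```

View pics/w3.png

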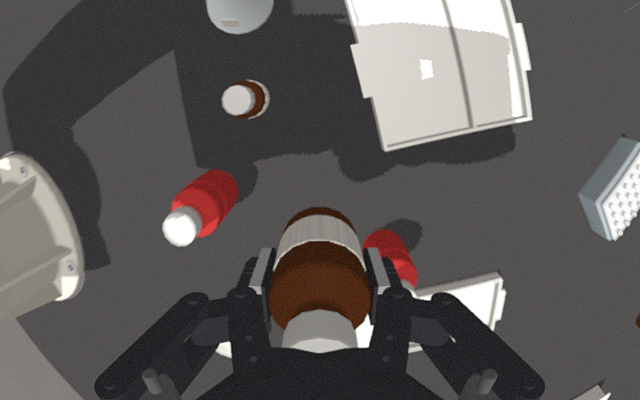

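```bash
python3 -m crank '[[0,0,0,1,0,0.9,-1],[0,0,0,2,0,1.7,-1],[0,0,0,2.4,0,2.1,-1],[0,0,0,2.4,0,2.1,-1],[0,0,0,2.4,0,2.1,-1],[0,0,0,2.4,0,2.1,-1],[0,0,0,2,0,1.7,-1],[0,0,0,1,0,0.9,-1],[0,0,0,0.5,0.5,0.4,-1],[0,0,0,0,1,0,-1]]';  python3 - <<'E'
from h import *
st=r.sense(); im=snap('wrist','w4.png'); t=snap('top','t4.png'); s=snap('scene','s4.png')
crop(t,270,100,400,220,5,'t4c.png')
go(663.5,-25,45,-.37)
E
```

```text
clock: 5.35
eef_pos: [666.4, -21.3, 162.5]
tcp_rot: [-1.568, -0.007, -0.371]
contact_force: [-0.2, -0.4, -3.0]
opening: 0.528
turn [-0.05 -0.1   0.06] shift now-axes [ 0.15 11.56 -0.25] goal-axes [ 0.17 11.56 -0.24]
```

View pics/w4.png

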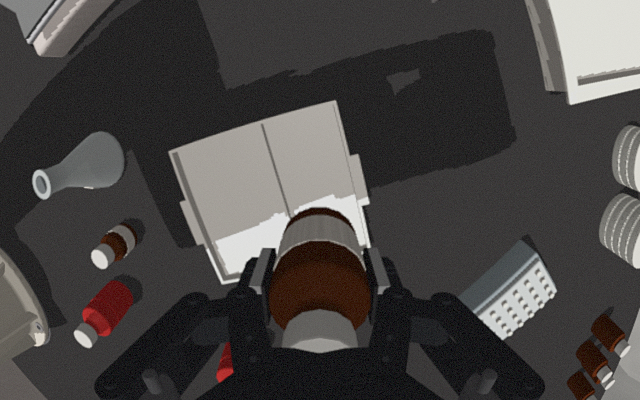

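View pics/s4.png

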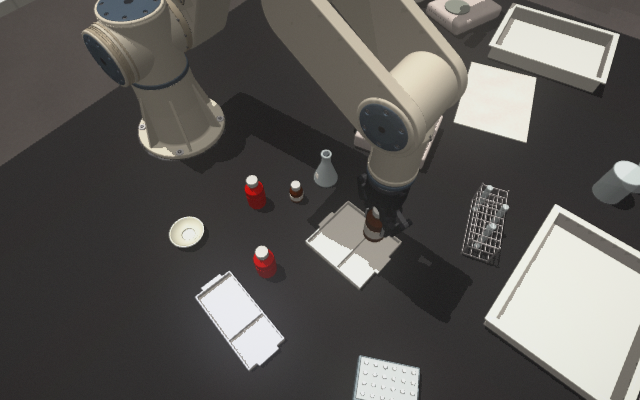

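Run:
```python
from h import *
np.set_printoptions(precision=1,suppress=True)
st=r.sense()
P=[wonz(u,v,16,st)[:2] for u,v in [(264,125),(287,208),(335,101),(368,245),(169,152),(222,283)]]
print(*P)
for p in [P[0],P[1],P[2],P[3],P[4],P[5]]: pass
c=np.array([616,-20]);y=-.11
for p in P: d=p-c; print('tray frame',np.array([d[0]*np.cos(y)+d[1]*np.sin(y),-d[0]*np.sin(y)+d[1]*np.cos(y)]))
```

```text
[637.9  50. ] [626.4 -30.8] [704.6  46.4] [686.7 -97.6] [539.1  65.3] [521.4 -86.7]
tray frame [14.1 72. ]
tray frame [11.5 -9.6]
tray frame [80.8 75.8]
tray frame [ 78.8 -69.4]
tray frame [-85.8  76.3]
tray frame [-86.7 -76.7]
```

```bash
python3 -m crank '[[0,0,0,0,1,-0.1,-1],[0,0,0,0,1.5,-0.1,-1],[0,0,0,0,2,0,-1],[0,0,0,0,2,0,-1],[0,0,0,0,1.5,0,-1],[0,0,0,0,1,0,-1],[0,0,0,0,0.7,0,-1],[0,0,0,0,0.5,0,-1],[0,0,0,0,0.3,0,-1],[0,0,0,0,0.2,0,-1]]';  python3 - <<'E'
from h import *
go(663,-25,45,-.37)
E
```

```text
clock: 6.33
eef_pos: [655.3, -28.7, 48.8]
tcp_rot: [-1.571, -0.0, -0.377]
contact_force: [0.7, -0.8, -1.9]
opening: 0.528
turn [ 0.01 -0.37  0.02] shift now-axes [0.58 0.38 0.63] goal-axes [0.58 0.38 0.63]
```

```bash
python3 -m crank '[[0,0,0,0.3,0,0.3,-1],[0,0,0,0.3,0,0.3,-1],[0,0,0,0,0,0,-1],[0,0,0,0,0.1,0,-1],[0,0,0,0,0.1,0,-1],[0,0,0,0,0.1,0,-1],[0,0,0,0,0.1,0,-1],[0,0,0,0,0,0,-1],[0,0,0,0,0,0,-1],[0,0,0,0,0,0,-1]]';  python3 - <<'E'
from h import *
go(663,-25,45,-.37)
E
```

```text
clock: 7.17
eef_pos: [666.2, -24.8, 47.3]
tcp_rot: [-1.569, -0.005, -0.376]
contact_force: [-0.0, 0.0, -2.0]
opening: 0.524
turn [-0.08 -0.35  0.3 ] shift now-axes [-0.29  0.23 -0.14] goal-axes [-0.29  0.23 -0.13]
```

```bash
python3 -m crank '[[0,0,0,-0.1,0.1,0,-1],[0,0,0,-0.1,0.1,0,-1],[0,0,0,0,0.1,0,-1],[0,0,0,0,0.1,0,-1],[0,0,0,0,0.1,0,-1],[0,0,0,0,0,0,-1],[0,0,0,0,0,0,-1],[0,0,0,0,0,0,-1],[0,0,0,0,0,0,-1],[0,0,0,0,0,0,-1]]';  python3 - <<'E'
from h import *
go(663,-25,45,-.37); t=snap('top','t5.png'); crop(t,270,100,400,220,5,'t5c.png')
E
```

```text
clock: 8.0
eef_pos: [664.3, -24.1, 44.5]
tcp_rot: [-1.569, -0.006, -0.376]
contact_force: [-0.0, 0.0, -2.9]
opening: 0.526
turn [-0.09 -0.35  0.32] shift now-axes [-0.09 -0.05 -0.13] goal-axes [-0.09 -0.05 -0.13]
```

View pics/t5c.png

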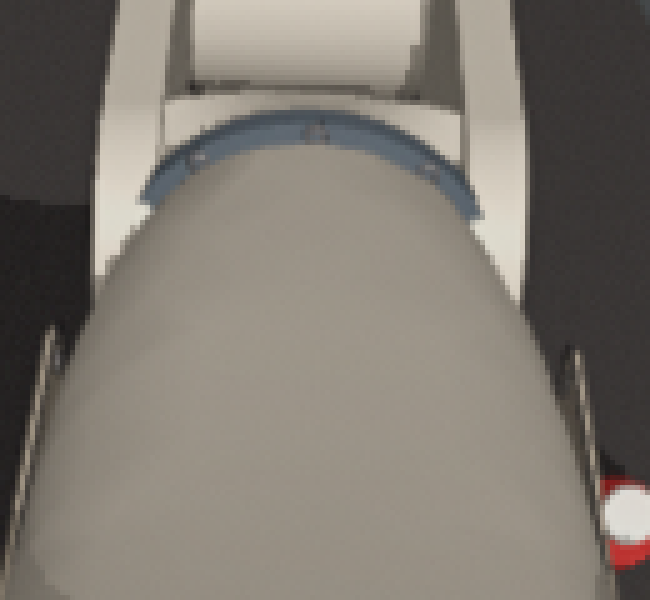

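```bash
python3 -m crank '[[0,0,0,0,0.1,0,-1],[0,0,0,0,0.1,0,-1],[0,0,0,0,0.1,0,-1],[0,0,0,0,0.1,0,-1],[0,0,0,0,0.1,0,-1],[0,0,0,0,0.1,0,-1],[0,0,0,0,0,0,-1],[0,0,0,0,0,0,-1],[0,0,0,0,0,0,-1],[0,0,0,0,0,0,-1]]'
python3 - <<'E'
from h import *
go(663,-25,45,-.37); s=snap('scene','s5.png'); crop(s,290,190,420,300,5,'s5c.png')
E
```

```text
clock: 8.88
eef_pos: [664.5, -24.1, 44.5]
tcp_rot: [-1.569, -0.005, -0.376]
contact_force: [-0.2, 0.4, -2.5]
opening: 0.53
turn [-0.09 -0.36  0.3 ] shift now-axes [-0.11 -0.05 -0.14] goal-axes [-0.11 -0.05 -0.14]
```

View pics/s5c.png

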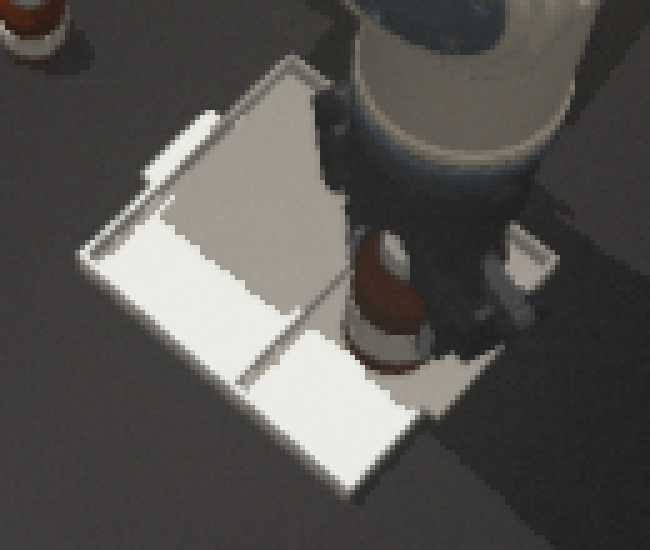

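```bash
python3 -m crank '[[0,0,0,0,0.25,0,-1],[0,0,0,0,0,0,-1],[0,0,0,0,0,0,-1],[0,0,0,0,0,0,-1],[0,0,0,0,0,0,-1],[0,0,0,0,0,0,-1],[0,0,0,0,0,0,-1],[0,0,0,0,0,0,-1],[0,0,0,0,0,0,-1],[0,0,0,0,0,0,-1]]'
```

```text
clock: 9.77
eef_pos: [665.0, -24.2, 44.5]
tcp_rot: [-1.569, -0.005, -0.377]
contact_force: [-1.4, -0.5, -0.2]
opening: 0.525
```

```bash
python3 -m crank '[[0,0,0,0,0,0,0.2],[0,0,0,0,0,0,0.4],[0,0,0,0,0,0,0.7],[0,0,0,0,0,0,1],[0,0,0,0,0,0,1],[0,0,0,0,-1,0,1],[0,0,0,0,-2,0,1],[0,0,0,0,-3,0,1],[0,0,0,0,-3,0,1],[0,0,0,0,-3,0,1]]'
python3 - <<'E'
from h import *
im=snap('wrist','w6.png')
go(424.5,6,160,-.37);go(424.5,6,160,-1)
E
```

```text
clock: 10.6
eef_pos: [659.9, -24.0, 163.2]
tcp_rot: [-1.574, 0.007, -0.376]
contact_force: [-0.0, -0.3, 0.9]
opening: 1.003
turn [-0.02 -0.37  0.08] shift now-axes [-23.33   0.99  -5.98] goal-axes [-23.36   1.03  -5.83]
turn [-0.04 35.73  0.07] shift now-axes [-23.33   0.99  -5.98] goal-axes [-15.44   1.03 -18.48]
```

View pics/w6.png

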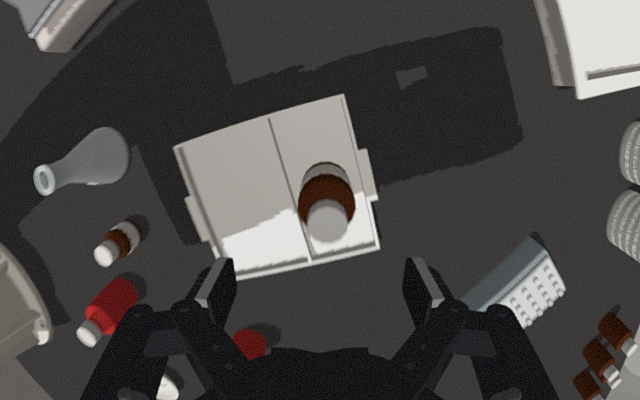

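```bash
python3 -m crank '[[0,0,0,-1.5,0,-0.4,1],[0,0,0,-2.7,0,-0.7,1],[0,0,0,-3.2,0,-0.8,1],[0,0,0,-3.2,0,-0.8,1],[0,0,0,-3.2,0,-0.8,1],[0,0,0,-3.2,0.5,-0.8,1],[0,0,0,-2.8,1,-0.7,1],[0,0,0,-2,1,-0.4,1],[0,0,0,-1,1,-0.3,1],[0,0,0,-0.5,1,-0.2,1]]'; python3 -m crank '[[0,0,0,0,0,0,1],[0,0,0,0,0,0,1],[0,0,0,0,0,0,1],[0,0,0,0,0,0,1],[0,0,0,0,0,0,1],[0,0,0,0,0,0,1],[0,0,0,0,0,0,1],[0,0,0,0,0,0,1],[0,0,0,0,0,0,1],[0,0,0,0,0,0,1]]'
python3 - <<'E'
from h import *
st=r.sense(); im=snap('wrist','w7.png')
go(424.5,6,110,-.37); print(wproj((424.5,6,62),st))
E
```

```text
clock: 11.48
eef_pos: [422.8, 7.3, 133.7]
tcp_rot: [-1.561, -0.026, -0.377]
contact_force: [0.8, -0.9, 0.1]
opening: 1.001
clock: 12.32
eef_pos: [425.5, 7.2, 136.5]
tcp_rot: [-1.56, -0.03, -0.377]
contact_force: [1.3, 0.0, -0.6]
opening: 1.001
turn [-0.62 -0.41  1.72] shift now-axes [-0.13  2.65 -0.18] goal-axes [-0.05  2.65 -0.15]
[315.38608767 218.02699324]
```

View pics/w7.png

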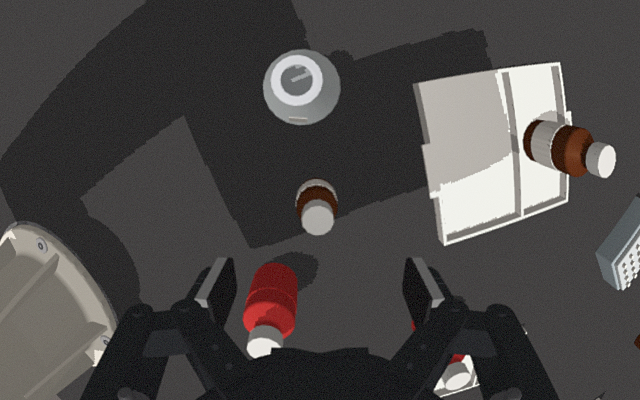

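```bash
python3 -m crank '[[-0.6,0,1.7,0.1,0.5,-0.1,1],[0,0,0,0,1.5,0,1],[0,0,0,0,2,0,1],[0,0,0,0,2,0,1],[0,0,0,0,1.8,0,1],[0,0,0,0,1.2,0,1],[0,0,0,0,0.8,0,1],[0,0,0,0,0.4,0,1],[0,0,0,0,0.1,0,1],[0,0,0,0,0,0,1]]' 30
python3 - <<'E'
from h import *
st=r.sense(); im=snap('wrist','w8.png')
go(424.5,5.5,27,-.37); print(wproj((424.5,5.5,62),st))
E
```

```text
clock: 13.2
eef_pos: [429.0, 5.4, 27.5]
tcp_rot: [-1.573, 0.009, -0.377]
contact_force: [-0.1, 0.2, 1.1]
opening: 1.0
turn [ 0.13 -0.4  -0.46] shift now-axes [-0.44  0.08 -0.16] goal-axes [-0.44  0.08 -0.16]
[307.96898398 318.57640233]
```

View pics/w8.png

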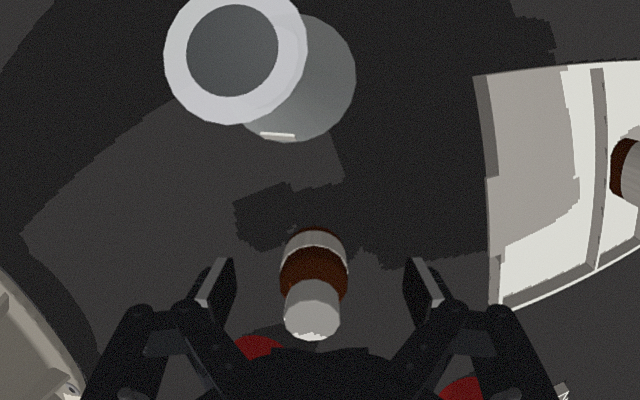

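```bash
python3 -m crank '[[0,0,0,-0.3,0,0.1,1],[0,0,0,0,0,0,-1],[0,0,0,0,0,0,-1],[0,0,0,0,0,0,-1],[0,0,0,0,0,0,-1],[0,0,0,0,0,0,-1],[0,0,0,0,0,0,-1],[0,0,0,0,0,0,-1],[0,0,0,0,0,0,-1],[0,0,0,0,0,0,-1]]' 30; python3 -m crank '[[0,0,0,0,-0.5,0,-1],[0,0,0,0,-1,0,-1],[0,0,0,0,-2,0,-1],[0,0,0,0,-2.5,0,-1],[0,0,0,0,-2.5,0,-1],[0,0,0,0,-2.5,0,-1],[0,0,0,0,-2,0,-1],[0,0,0,0,-1.5,0,-1],[0,0,0,0,-0.6,0,-1],[0,0,0,0,0,0,-1]]'
python3 - <<'E'
from h import *
st=r.sense(); im=snap('wrist','w9.png')
go(578.7,-326.5,170,-.37);
E
```

```text
clock: 14.08
eef_pos: [428.4, 7.7, 30.8]
tcp_rot: [-1.571, 0.003, -0.377]
contact_force: [0.2, -0.7, -0.1]
opening: 0.385
clock: 14.92
eef_pos: [426.9, 7.5, 190.1]
tcp_rot: [-1.573, 0.007, -0.377]
contact_force: [0.5, -0.1, -0.7]
opening: 0.383
turn [ 0.12 -0.4  -0.43] shift now-axes [ 26.44   1.8  -25.45] goal-axes [ 26.25   1.94 -25.64]
```

View pics/w9.png

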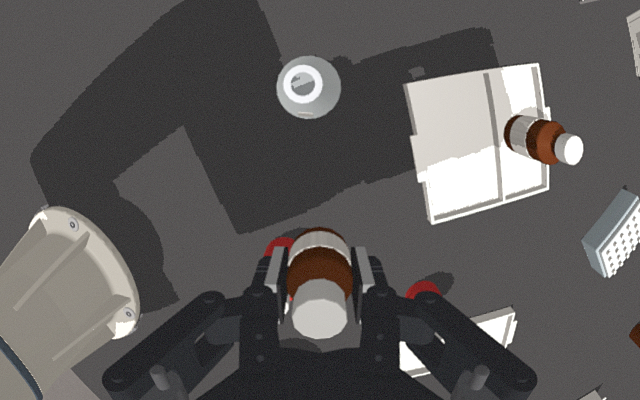

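```bash
python3 -m crank '[[0,0,0,1,0,-1,-1],[0,0,0,2,0,-2,-1],[0,0,0,2.9,0,-2.8,-1],[0,0,0,2.9,0,-2.8,-1],[0,0,0,2.9,0,-2.8,-1],[0,0,0,2.9,0,-2.8,-1],[0,0,0,2.9,0,-2.8,-1],[0,0,0,2.9,0,-2.8,-1],[0,0,0,2.4,0,-2.3,-1],[0,0,0,1.5,0,-1.5,-1]]'
python3 - <<'E'
from h import *
go(578.7,-326.5,40,-.205);
E
```

```text
clock: 15.8
eef_pos: [562.5, -310.0, 169.8]
tcp_rot: [-1.572, 0.029, -0.37]
contact_force: [-0.0, 0.3, -0.7]
opening: 0.376
turn [-0.04 -9.47 -1.64] shift now-axes [ 2.47 12.92 -0.93] goal-axes [ 1.92 12.98 -1.28]
```

```bash
python3 -m crank '[[0,-5,-0.8,0.6,0,-0.3,-1],[0,-4.5,-0.8,0.6,0,-0.3,-1],[0,0,0,0.4,0.5,-0.3,-1],[0,0,0,0.3,1,-0.2,-1],[0,0,0,0,1.5,0,-1],[0,0,0,0,1.5,0,-1],[0,0,0,0,1,0,-1],[0,0,0,0,0.5,0,-1],[0,0,0,0,0,0,-1],[0,0,0,0,0,0,-1]]'
python3 - <<'E'
from h import *
go(578.7,-326.5,40,-.205); s=snap('scene','s10.png'); crop(s,170,250,330,380,5,'s10c.png')
st=r.sense();snap('wrist','w10.png')
E
```

```text
clock: 16.63
eef_pos: [573.5, -328.0, 88.8]
tcp_rot: [-1.565, 0.019, -0.215]
contact_force: [-0.5, -0.1, -0.1]
opening: 0.375
turn [-0.33 -0.58 -1.09] shift now-axes [0.57 4.87 0.23] goal-axes [0.48 4.88 0.25]
```

View pics/w10.png

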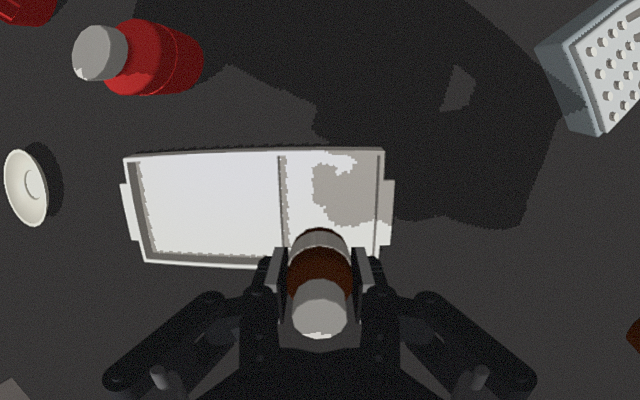

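View pics/s10c.png

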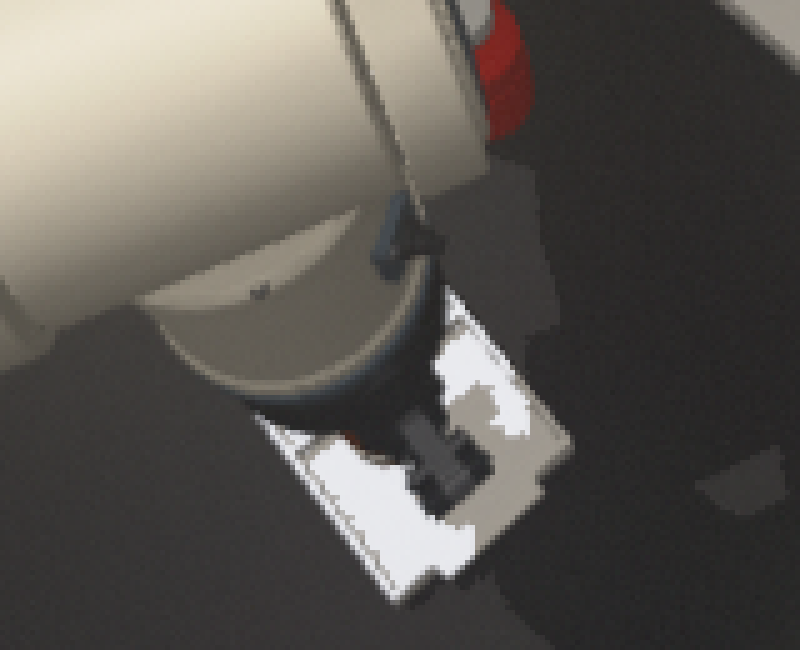

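Run:
```python
from h import *
np.set_printoptions(precision=1,suppress=True)
st=r.sense()
c=np.array([518.5,-314]);y=-.205
for u,v in [(125,158),(384,150),(145,262),(282,157),(284,235),(378,255)]:
    p=wonz(u,v,16,st)[:2]; d=p-c; print(p,'tray frame',np.array([d[0]*np.cos(y)+d[1]*np.sin(y),-d[0]*np.sin(y)+d[1]*np.cos(y)]))
```

```text
[ 432.7 -250.5] tray frame [-96.9  44.7]
[ 625.8 -290.2] tray frame [100.2  45.1]
[ 412.3 -341.2] tray frame [-98.5 -48.3]
[ 556.9 -280.7] tray frame [30.8 40.4]
[ 543.7 -337.7] tray frame [ 29.5 -18. ]
[ 609.6 -369.1] tray frame [100.5 -35.4]
```

```bash
python3 -m crank '[[-0.3,0,-1.1,0.2,0.5,0.1,-1],[0,0,0,0.2,1,0.1,-1],[0,0,0,0,1.2,0,-1],[0,0,0,0,1,0,-1],[0,0,0,0,0.7,0,-1],[0,0,0,0,0.2,0,-1],[0,0,0,0,0,0,-1],[0,0,0,0,0,0,-1],[0,0,0,0,0,0,-1],[0,0,0,0,0,0,-1]]'
python3 - <<'E'
from h import *
go(578.7,-326.5,34,-.205)
E
```

```text
clock: 17.57
eef_pos: [580.6, -328.4, 42.6]
tcp_rot: [-1.572, -0.005, -0.215]
contact_force: [0.3, 0.6, -0.3]
opening: 0.379
turn [ 0.07 -0.6   0.3 ] shift now-axes [-0.23  0.85  0.14] goal-axes [-0.22  0.86  0.15]
```

```bash
python3 -m crank '[[0,0,0,-0.2,0.4,0.1,-1],[0,0,0,0,0.3,0,-1],[0,0,0,0,0.1,0,-1],[0,0,0,0,0,0,-1],[0,0,0,0,0,0,-1],[0,0,0,0,0,0,-1],[0,0,0,0,0,0,-1],[0,0,0,0,0,0,-1],[0,0,0,0,0,0,-1],[0,0,0,0,0,0,-1]]'
python3 - <<'E'
from h import *
go(578.7,-326.5,34,-.205); print(r.sense()['contact_force'],r.sense()['wrist_torque'])
E
```

```text
clock: 18.4
eef_pos: [579.4, -327.3, 35.2]
tcp_rot: [-1.573, -0.007, -0.215]
contact_force: [0.0, -1.0, -1.7]
opening: 0.382
turn [ 0.12 -0.6   0.42] shift now-axes [-0.09  0.12  0.07] goal-axes [-0.09  0.12  0.07]
[ 0.02443768 -0.98116392 -1.66152226] [ 0.00326369  0.00631837 -0.00691089]
```

```bash
python3 -m crank '[[0,0,0,0,0.2,0,-1],[0,0,0,0,0.1,0,-1],[0,0,0,0,0,0,-1],[0,0,0,0,0,0,-1],[0,0,0,0,0,0,-1],[0,0,0,0,0,0,-1],[0,0,0,0,0,0,-1],[0,0,0,0,0,0,-1],[0,0,0,0,0,0,-1],[0,0,0,0,0,0,-1]]'
```

```text
clock: 19.23
eef_pos: [580.0, -327.8, 33.6]
tcp_rot: [-1.573, -0.009, -0.215]
contact_force: [-0.1, 0.4, 0.8]
opening: 0.38
```

```bash
python3 -m crank '[[0,0,0,0,0,0,-0.1],[0,0,0,0,0,0,0.1],[0,0,0,0,0,0,0.5],[0,0,0,0,0,0,1],[0,0,0,0,0,0,1],[0,0,0,0,-1,0,1],[0,0,0,0,-2,0,1],[0,0,0,0,-3,0,1],[0,0,0,0,-3.5,0,1],[0,0,0,0,-3.5,0,1]]'
python3 - <<'E'
from h import *
im=snap('wrist','w11.png')
go(448,98,180,-.215)
E
```

```text
clock: 20.07
eef_pos: [574.1, -324.4, 160.7]
tcp_rot: [-1.568, 0.007, -0.215]
contact_force: [0.5, -0.4, -0.1]
opening: 1.001
turn [ 0.03 -0.02  0.15] shift now-axes [-21.72  -1.2   38.68] goal-axes [-21.71  -1.12  38.69]
```

View pics/w11.png

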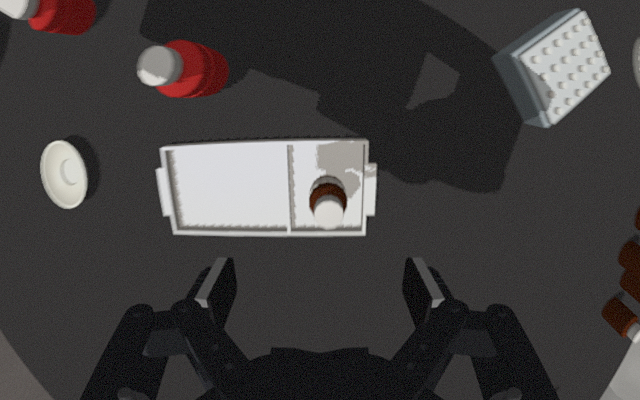

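```bash
python3 -m crank '[[0,0,0,-1,-0.5,1.8,1],[0,0,0,-1.8,-0.5,3.3,1],[0,0,0,-2,-0.5,3.6,1],[0,0,0,-2,-0.5,3.6,1],[0,0,0,-2,-0.5,3.6,1],[0,0,0,-2,-0.5,3.6,1],[0,0,0,-2,-0.5,3.6,1],[0,0,0,-2,-0.5,3.6,1],[0,0,0,-2,-0.5,3.6,1],[0,0,0,-2,-0.5,3.6,1]]'
python3 - <<'E'
from h import *
go(448,98,180,-.215)
E
```

```text
clock: 20.95
eef_pos: [469.3, 42.3, 227.2]
tcp_rot: [-1.575, -0.026, -0.226]
contact_force: [0.3, -0.1, 0.3]
opening: 0.999
turn [ 0.26 -0.63  1.51] shift now-axes [-3.45  4.61  4.97] goal-axes [-3.27  4.72  4.98]
```

```bash
python3 -m crank '[[0.2,0,0.8,-0.9,0.5,1.3,1],[0,0,0.7,-0.9,0.7,1.3,1],[0,0,0,-0.8,0.8,1.2,1],[0,0,0,-0.5,1,0.8,1],[0,0,0,0,1,0.3,1],[0,0,0,0,0.8,0,1],[0,0,0,0,0,0,1],[0,0,0,0,0,0,1],[0,0,0,0,0,0,1],[0,0,0,0,0,0,1]]'
python3 - <<'E'
from h import *
np.set_printoptions(precision=1,suppress=True)
go(448,98,180,-.215)
st=r.sense(); im=snap('wrist','w12.png'); print(wproj((448,98,105),st),wproj((448,98,0),st))
E
```

```text
clock: 21.78
eef_pos: [448.7, 104.8, 181.1]
tcp_rot: [-1.568, -0.007, -0.219]
contact_force: [-0.1, 1.0, -0.5]
opening: 1.001
turn [-0.2 -0.2  0.4] shift now-axes [ 0.1  0.1 -0.7] goal-axes [ 0.1  0.1 -0.7]
[319.6 223.1] [318.9 183.1]
```

View pics/w12.png

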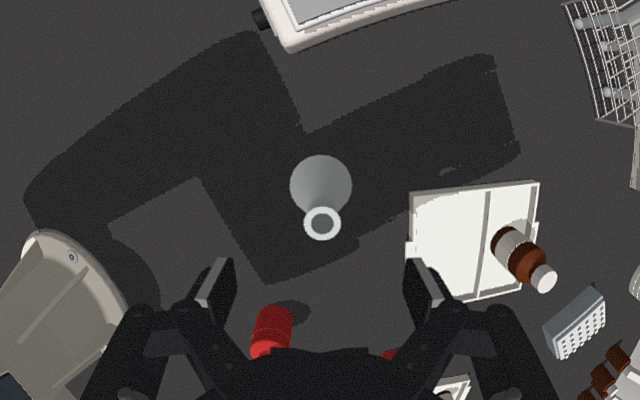

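```bash
python3 -m crank '[[-0.2,0,0.4,0.2,0,-0.4,1],[0,0,0,0.1,0.5,-0.3,1],[0,0,0,0,1.5,0,1],[0,0,0,0,2,0,1],[0,0,0,0,2,0,1],[0,0,0,0,1.6,0,1],[0,0,0,0,1.2,0,1],[0,0,0,0,0.6,0,1],[0,0,0,0,0.2,0,1],[0,0,0,0,0,0,1]]'
python3 - <<'E'
from h import *
np.set_printoptions(precision=1,suppress=True)
go(450,98,80,-.215)
st=r.sense(); im=snap('wrist','w13.png'); print(wproj((450,98,105),st),wproj((450,98,0),st))
E
```

```text
clock: 22.67
eef_pos: [454.3, 93.3, 82.4]
tcp_rot: [-1.569, -0.005, -0.223]
contact_force: [-0.2, 1.1, -0.4]
opening: 0.998
turn [-0.1 -0.5  0.3] shift now-axes [-0.5  0.2  0.4] goal-axes [-0.5  0.2  0.4]
[307.2 291.7] [311.5 206.5]
```

View pics/w13.png

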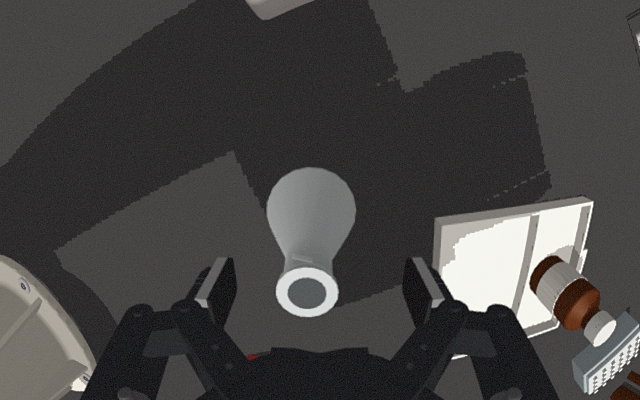

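```bash
python3 -m crank '[[0,0,0,-0.3,0.1,0.3,1],[0,0,0,-0.2,0.1,0.1,1],[0,0,0,0,0,0,-1],[0,0,0,0,0,0,-1],[0,0,0,0,0,0,-1],[0,0,0,0,0,0,-1],[0,0,0,0,0,0,-1],[0,0,0,0,0,0,-1],[0,0,0,0,0,0,-1],[0,0,0,0,0,0,-1]]' 35; python3 -m crank '[[0,0,0,0,-0.3,0,-1],[0,0,0,0,-0.8,0,-1],[0,0,0,0,-1.5,0,-1],[0,0,0,0,-2.5,0,-1],[0,0,0,0,-2.5,0,-1],[0,0,0,0,-2.5,0,-1],[0,0,0,0,-2.5,0,-1],[0,0,0,0,-1.5,0,-1],[0,0,0,0,-1,0,-1],[0,0,0,0,0,0,-1]]'
python3 - <<'E'
from h import *
go(482.8,-306.6,240,-.205)
st=r.sense(); im=snap('wrist','w14.png')
E
```

```text
clock: 23.55
eef_pos: [452.3, 99.5, 83.8]
tcp_rot: [-1.566, -0.011, -0.222]
contact_force: [-0.2, -0.0, -0.4]
opening: 0.287
clock: 24.38
eef_pos: [448.5, 98.5, 245.7]
tcp_rot: [-1.568, -0.009, -0.223]
contact_force: [0.2, -0.1, -1.2]
opening: 0.289
turn [-0.17 -1.02  0.52] shift now-axes [ 12.29   0.56 -38.76] goal-axes [ 11.6    0.57 -38.97]
```

View pics/w14.png

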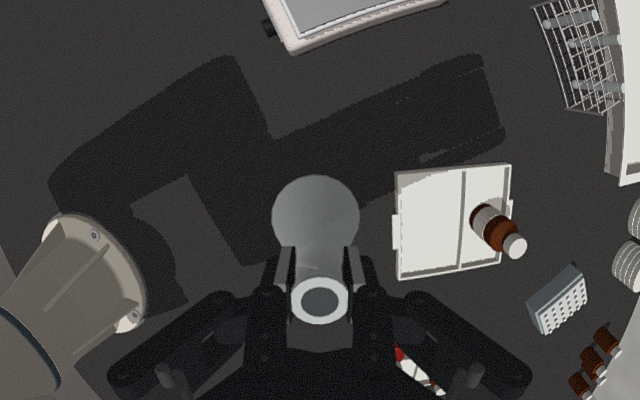

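```bash
python3 -m crank '[[0,0,0,0.5,-0.2,-1.5,-1],[0,0,0,0.9,-0.2,-2.8,-1],[0,0,0,1.15,-0.2,-3.6,-1],[0,0,0,1.15,-0.2,-3.6,-1],[0,0,0,1.15,-0.2,-3.6,-1],[0,0,0,1.15,-0.2,-3.6,-1],[0,0,0,1.15,-0.2,-3.6,-1],[0,0,0,1.15,-0.2,-3.6,-1],[0,0,0,1.15,-0.2,-3.6,-1],[0,0,0,1,-0.2,-3.2,-1]]'
python3 - <<'E'
from h import *
go(482.8,-306.6,130,-.205)
E
```

```text
clock: 25.27
eef_pos: [473.3, -251.8, 256.2]
tcp_rot: [-1.565, 0.004, -0.213]
contact_force: [0.6, -0.2, -0.4]
opening: 0.29
turn [-0.33 -0.46 -0.2 ] shift now-axes [ 2.14 12.58 -5.23] goal-axes [ 2.05 12.62 -5.18]
```

```bash
python3 -m crank '[[0,0,0,0.8,0,-2,-1],[0,0,0,0.8,0,-1.8,-1],[0,0,0,0.4,0.5,-1,-1],[0,0,0,0.1,1.5,-0.4,-1],[0,0,0,0,2.3,0,-1],[0,0,0,0,2.3,0,-1],[0,0,0,0,2.3,0,-1],[0,0,0,0,2,0,-1],[0,0,0,0,1,0,-1],[0,0,0,0,0.5,0,-1]]'
python3 - <<'E'
from h import *
np.set_printoptions(precision=1,suppress=True)
st=r.sense();snap('wrist','w15.png')
go(482.8,-306.6,88,-.205)
for n,p in dict(center=(482.8,-306.6,3),).items(): print(wproj(p,st))
t=snap('top','t15.png');crop(t,400,140,480,250,5,'t15c.png')
E
```

```text
clock: 26.1
eef_pos: [477.2, -312.8, 117.0]
tcp_rot: [-1.562, 0.013, -0.221]
contact_force: [-0.1, -0.9, -0.1]
opening: 0.291
turn [-0.5 -0.9 -0.8] shift now-axes [0.5 2.8 0.7] goal-axes [0.5 2.8 0.7]
[326. 190.]
```

View pics/w15.png

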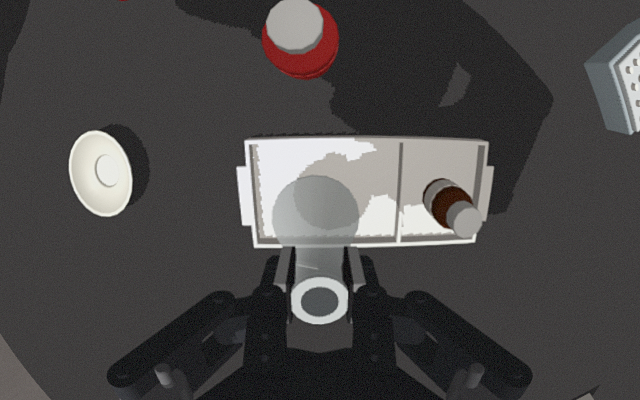

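View pics/t15c.png

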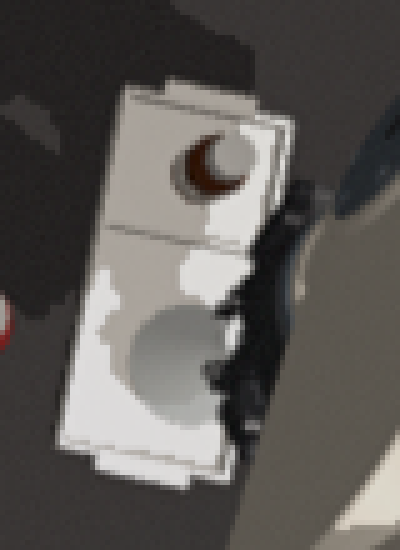

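```bash
python3 - <<'E'
from h import *
np.set_printoptions(precision=1,suppress=True)
st=r.sense()
c=np.array([518.5,-314]);y=-.205
for u,v in [(246,140),(489,142),(256,247),(402,142),(398,243)]:
    p=wonz(u,v,16,st)[:2]; d=p-c; print(p,'tray frame',np.array([d[0]*np.cos(y)+d[1]*np.sin(y),-d[0]*np.sin(y)+d[1]*np.cos(y)]))
E
python3 -m crank '[[-0.4,0,-0.8,0.3,0,0.4,-1],[0,0,0,0.2,0.4,0.3,-1],[0,0,0,0,0.7,0,-1],[0,0,0,0,0.6,0,-1],[0,0,0,0,0.3,0,-1],[0,0,0,0,0.1,0,-1],[0,0,0,0,0,0,-1],[0,0,0,0,0,0,-1],[0,0,0,0,0,0,-1],[0,0,0,0,0,0,-1]]';python3 - <<'E'
from h import *
go(482.8,-306.6,88,-.205)
E
```

```text
[ 432. -250.] tray frame [-97.8  45.1]
[ 626.7 -290.7] tray frame [101.2  44.8]
[ 413.7 -340.5] tray frame [-97.2 -47.3]
[ 549.9 -277.5] tray frame [23.3 42.1]
[ 534.6 -363.1] tray frame [ 25.7 -44.8]
clock: 27.03
eef_pos: [487.9, -308.0, 99.7]
tcp_rot: [-1.573, -0.01, -0.22]
contact_force: [0.4, 0.3, -1.0]
opening: 0.288
turn [ 0.12 -0.87  0.59] shift now-axes [-0.54  1.16  0.03] goal-axes [-0.53  1.17  0.04]
```

```bash
python3 -m crank '[[0,0,0.4,-0.3,0.3,0,-1],[0,0,0,0,0.4,0,-1],[0,0,0,0,0.3,0,-1],[0,0,0,0,0.1,0,-1],[0,0,0,0,0,0,-1],[0,0,0,0,0,0,-1],[0,0,0,0,0,0,-1],[0,0,0,0,0,0,-1],[0,0,0,0,0,0,-1],[0,0,0,0,0,0,-1]]';python3 - <<'E'
from h import *
go(484,-307,87,-.205)
E
```

```text
clock: 27.87
eef_pos: [484.7, -307.7, 87.7]
tcp_rot: [-1.573, -0.003, -0.221]
contact_force: [-0.2, 0.9, -1.4]
opening: 0.29
turn [ 0.13 -0.89  0.16] shift now-axes [-0.09  0.07  0.05] goal-axes [-0.08  0.07  0.05]
```

```bash
python3 -m crank '[[0,0,0,0,0.2,0,-1],[0,0,0,0,0.1,0,-1],[0,0,0,0,0,0,-1],[0,0,0,0,0,0,-1],[0,0,0,0,0,0,-1],[0,0,0,0,0,0,-1],[0,0,0,0,0,0,-1],[0,0,0,0,0,0,-1],[0,0,0,0,0,0,-1],[0,0,0,0,0,0,-1]]';python3 - <<'E'
from h import *
print(r.sense()['contact_force'])
st=r.sense();snap('wrist','w16.png')
E
```

```text
clock: 28.7
eef_pos: [485.4, -308.5, 87.0]
tcp_rot: [-1.574, -0.005, -0.22]
contact_force: [-0.2, 0.2, 0.7]
opening: 0.289
[-0.17149614  0.20025487  0.70602803]
```

View pics/w16.png

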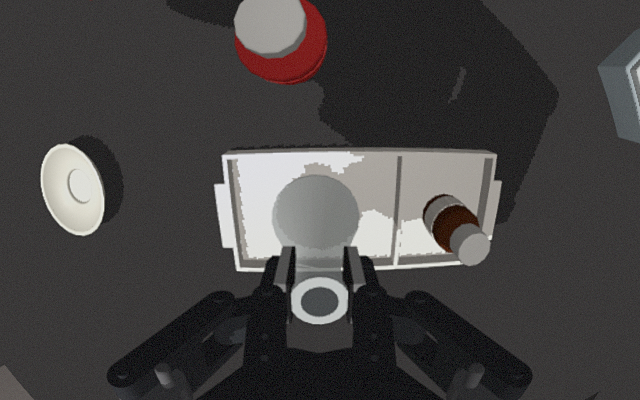

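```bash
python3 -m crank '[[0,0,0,0,0,0,-0.3],[0,0,0,0,0,0,-0.1],[0,0,0,0,0,0,0.3],[0,0,0,0,0,0,0.6],[0,0,0,0,0,0,0.6],[0,0,0,0,-1.5,0,0.6],[0,0,0,0,-3,0,0.6],[0,0,0,0,-4,0,0.6],[0,0,0,0,-4,0,0.6],[0,0,0,0,-3,0,0.6]]'
python3 - <<'E'
from h import *
snap('wrist','w17.png')
E
```

```text
clock: 29.58
eef_pos: [480.8, -305.2, 239.7]
tcp_rot: [-1.569, 0.01, -0.22]
contact_force: [2.1, -0.9, -0.3]
opening: 0.804
```

View pics/w17.png

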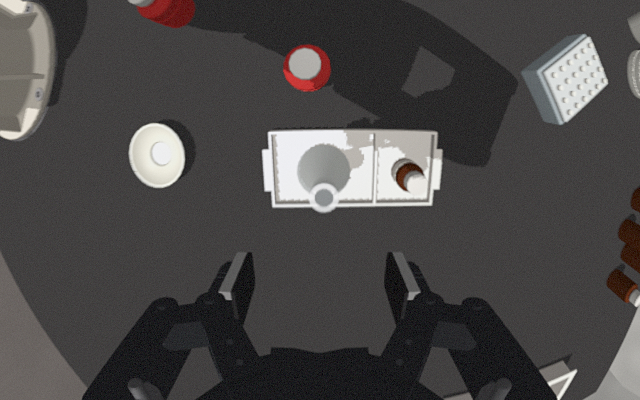

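Long tray done: flask at (324,180) and short bottle (408,178) upright. Now to the shaker.

```bash
python3 -m crank '[[0,-7,0,-0.8,0,3.7,0.6],[0,-7,0,-0.4,0,3.8,0.6],[0,-7,0,0.1,0,3.8,0.6],[0,-7,0,0.6,0,3.8,0.6],[0,-7,0,1,0,3.7,0.6],[0,-7,0,1.5,0,3.5,0.6],[0,-7,0,1.9,0,3.3,0.6],[0,-7,0,2.3,0,3.1,0.6],[0,-7,0,2.6,0,2.8,0.6],[0,-7,0,2.9,0,2.4,0.6]]'
python3 - <<'E'
from h import *
go(478.5,331,240,1.749)
E
```

```text
clock: 30.47
eef_pos: [481.7, 81.5, 248.5]
tcp_rot: [-1.586, 0.0, 1.026]
contact_force: [0.6, -0.2, 0.3]
opening: 0.798
turn [  0.85 -41.45  -0.33] shift now-axes [21.17  0.64 13.22] goal-axes [24.61  0.85 -4.11]
```

```bash
python3 -m crank '[[0.8,-6.9,0,2.1,0,1.3,0.6],[0,-6.9,0,2.3,0,1,0.6],[0,-6.9,0,2.4,0,0.8,0.6],[0,-6.9,0,2.5,0,0.5,0.6],[0,-6.9,0,2.5,0,0.2,0.6],[0,-6.9,0,2.5,0,-0.1,0.6],[0,0,0,2.4,0,-0.4,0.6],[0,0,0,2.4,0,-0.4,0.6],[0,0,0,2.2,0,-0.4,0.6],[0,0,0,1.5,0,-0.3,0.6]]'
python3 - <<'E'
from h import *
go(478.5,331,240,1.749)
E
```

```text
clock: 31.3
eef_pos: [471.7, 335.7, 246.5]
tcp_rot: [-1.573, 0.0, 1.786]
contact_force: [-0.2, 0.7, -0.5]
opening: 0.797
turn [ 0.12  2.13 -0.02] shift now-axes [-0.6   0.65 -0.56] goal-axes [-0.58  0.65 -0.58]
```

```bash
python3 -m crank '[[0,2,0,-0.3,0.5,-0.3,0.6],[0,0,0,-0.2,1,-0.2,0.6],[0,0,0,0,1.2,0,0.6],[0,0,0,0,1.2,0,0.6],[0,0,0,0,0.8,0,0.6],[0,0,0,0,0.4,0,0.6],[0,0,0,0,0,0,0.6],[0,0,0,0,0,0,0.6],[0,0,0,0,0,0,0.6],[0,0,0,0,0,0,0.6]]'
python3 - <<'E'
from h import *
np.set_printoptions(precision=1,suppress=True)
go(478.5,331,112,1.749)
st=r.sense();im=snap('wrist','w18.png');print(wproj((478.5,331,108),st))
E
```

```text
clock: 32.13
eef_pos: [477.3, 332.0, 189.1]
tcp_rot: [-1.571, 0.001, 1.755]
contact_force: [0.6, 0.6, -0.6]
opening: 0.799
turn [-0.   0.3 -0.1] shift now-axes [-0.1  7.7 -0.1] goal-axes [-0.1  7.7 -0.1]
[317.9 213.2]
```

View pics/w18.png

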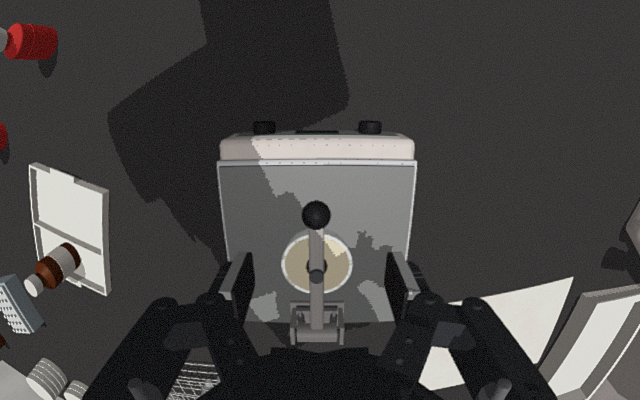

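```bash
python3 -m crank '[[0,0,0,-0.1,0.5,0,0.3],[0,0,0,0,1.2,0,0.3],[0,0,0,0,1.6,0,0.3],[0,0,0,0,1.6,0,0.3],[0,0,0,0,1.4,0,0.3],[0,0,0,0,1,0,0.3],[0,0,0,0,0.7,0,0.3],[0,0,0,0,0.3,0,0.3],[0,0,0,0,0,0,0.3],[0,0,0,0,0,0,0.3]]'
python3 - <<'E'
from h import *
np.set_printoptions(precision=1,suppress=True)
go(478.5,331,100,1.749)
st=r.sense();im=snap('wrist','w19.png');print(wproj((478.5,331,108),st))
E
```

```text
clock: 33.02
eef_pos: [478.6, 331.6, 100.6]
tcp_rot: [-1.575, -0.0, 1.755]
contact_force: [0.3, -0.3, 1.5]
opening: 0.65
turn [0.2 0.3 0. ] shift now-axes [-0.1  0.1  0. ] goal-axes [-0.1  0.1  0. ]
[318.3 279.5]
```

View pics/w19.png

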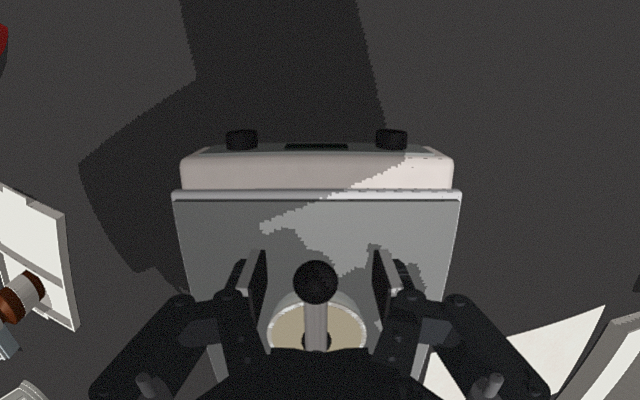

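```bash
python3 -m crank '[[0,0,0,0,0,0,-1],[0,0,0,0,0,0,-1],[0,0,0,0,0,0,-1],[0,0,0,0,0,0,-1],[0,0,0,0,0,0,-1],[0,0,0,0,0,0,-1],[0,0,0,0,0,0,-1],[0,0,0,0,-0.7,0,-1],[0,0,0,0,-1.2,-0.1,-1],[0,0,0,0,-1.2,-0.2,-1]]' 45
python3 - <<'E'
from h import *
st=r.sense();snap('wrist','w20.png')
R=118;h=np.array([478.6+118*np.cos(.178),331+118*np.sin(.178)])
ex=np.array([np.cos(.178),np.sin(.178)])
d=(st['eef_pos'][:2]-h)@ex; z=st['eef_pos'][2]-100
print(d,z,np.hypot(d,z),np.arctan2(z,-d))
E
```

```text
clock: 33.9
eef_pos: [482.7, 330.3, 133.9]
tcp_rot: [-1.577, 0.003, 1.757]
contact_force: [3.7, 0.0, -5.7]
opening: 0.223
-114.05856302262616 33.8625870585968 118.97911834051986 0.2885990542919425
```

View pics/w20.png

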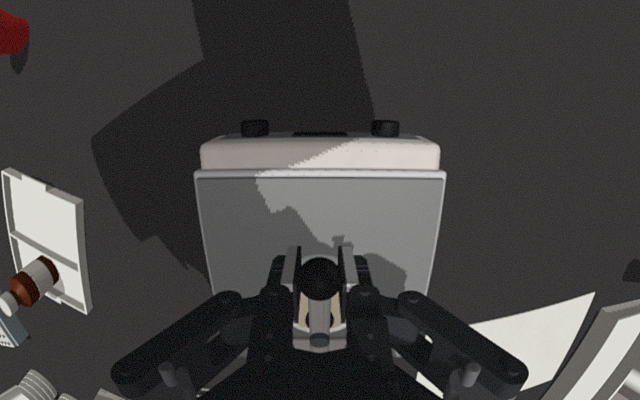

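```bash
python3 -m crank '[[0,0,0,0,-1.1,-0.4,-1],[0,0,0,0,-1.05,-0.5,-1],[0,0,0,0,-1,-0.6,-1],[0,0,0,0,-0.95,-0.7,-1],[0,0,0,0,-0.85,-0.8,-1],[0,0,0,0,-0.8,-0.9,-1],[0,0,0,0,-0.7,-0.95,-1],[0,0,0,0,-0.6,-1,-1],[0,0,0,0,-0.5,-1.05,-1],[0,0,0,0,0,0,-1]]'
python3 - <<'E'
from h import *
st=r.sense();snap('wrist','w21.png')
R=118;h=np.array([478.6+118*np.cos(.178),331+118*np.sin(.178)])
ex=np.array([np.cos(.178),np.sin(.178)])
d=(st['eef_pos'][:2]-h)@ex; z=st['eef_pos'][2]-100
print(d,z,np.hypot(d,z),np.arctan2(z,-d))
E
```

```text
clock: 34.78
eef_pos: [554.6, 343.8, 219.0]
tcp_rot: [-1.579, 0.002, 1.757]
contact_force: [1.1, 0.0, -4.7]
opening: 0.221
-40.92309608957977 119.01211443689627 125.85143295289836 1.2396049554837731
```

View pics/w21.png

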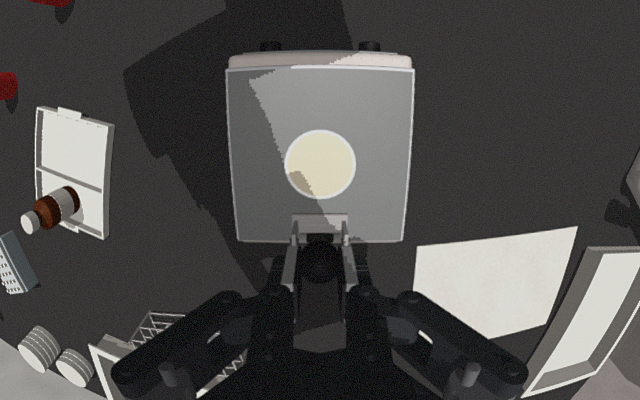

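```bash
python3 -m crank '[[0,0,0,0,0.1,-0.8,-1],[0,0,0,0,0,-1,-1],[0,0,0,0,0,-1,-1],[0,0,0,0,0,-1,-1],[0,0,0,0,0.1,-0.9,-1],[0,0,0,0,0.2,-0.7,-1],[0,0,0,0,0.1,-0.4,-1],[0,0,0,0,0,0,-1],[0,0,0,0,0,0,-1],[0,0,0,0,0,0,-1]]'
python3 - <<'E'
from h import *
st=r.sense();snap('wrist','w22.png');s=snap('scene','s22.png');crop(s,340,20,480,180,4,'s22c.png')
h=np.array([478.6+118*np.cos(.178),331+118*np.sin(.178)])
ex=np.array([np.cos(.178),np.sin(.178)])
d=(st['eef_pos'][:2]-h)@ex; z=st['eef_pos'][2]-100
print(d,z,np.hypot(d,z),np.arctan2(z,-d))
E
```

```text
clock: 35.67
eef_pos: [611.5, 355.0, 217.4]
tcp_rot: [-1.576, 0.001, 1.757]
contact_force: [1.3, 0.3, 1.4]
opening: 0.001
17.049271678889266 117.41996895070719 118.65128222301526 1.7149877253049182
```

View pics/w22.png

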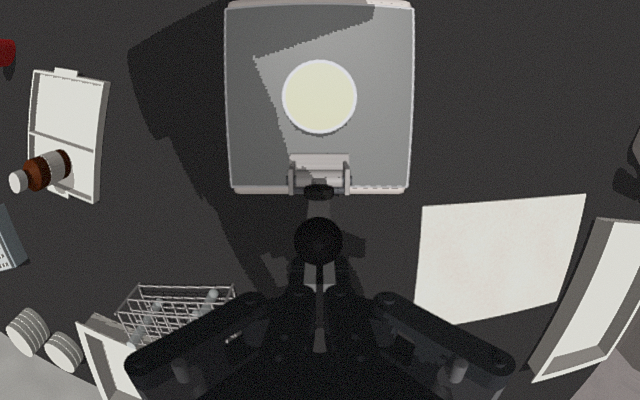

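View pics/s22c.png

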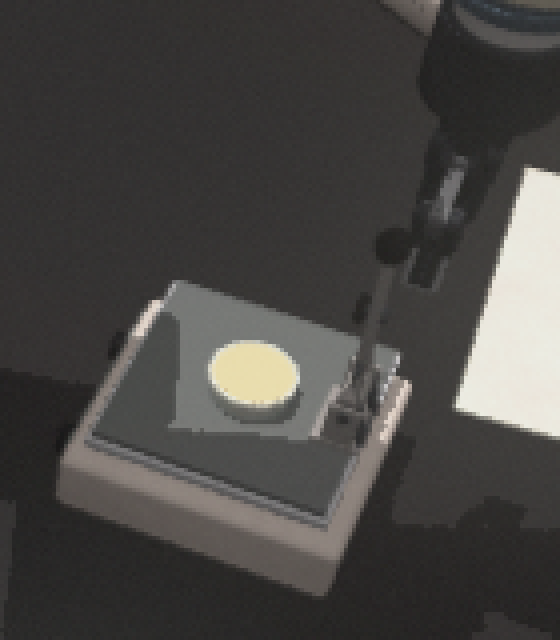

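```bash
cat > kn.py <<'E'
from h import *
import sys
np.set_printoptions(precision=1,suppress=True)
h=np.array([478.6+118*np.cos(.178),331+118*np.sin(.178)]);ex=np.array([np.cos(.178),np.sin(.178)])
for th in np.arange(1.0,2.0,.1):
    p=np.r_[h-ex*118*np.cos(th),108+118*np.sin(th)]
    print(round(th,1),p,'scene',proj('scene',p),'top',proj('top',p),'wrist',wproj(p,r.sense()))
E
python3 kn.py
```

```text
1.0 [532.  340.6 207.3] scene [413.3  79.4] top [164.4 176.6] wrist [320.7 103.5]
1.1 [542.1 342.4 213.2] scene [417.8  78.7] top [162.8 171.6] wrist [320.5 127.1]
1.2 [552.7 344.3 218. ] scene [422.6  78.4] top [161.3 166.4] wrist [320.3 153.2]
1.3 [563.7 346.3 221.7] scene [427.4  78.6] top [160.  161.1] wrist [320.1 180.6]
1.4 [575.  348.3 224.3] scene [432.4  79.2] top [158.9 155.7] wrist [319.9 207.9]
1.5 [586.5 350.4 225.7] scene [437.3  80.2] top [157.9 150.4] wrist [319.7 233.7]
1.6 [598.1 352.5 225.9] scene [442.2  81.7] top [157.2 145.1] wrist [319.4 257. ]
1.7 [609.7 354.6 225. ] scene [447.   83.5] top [156.6 140. ] wrist [319.2 277. ]
1.8 [621.1 356.6 222.9] scene [451.6  85.7] top [156.3 135.1] wrist [319.  293.6]
1.9 [632.3 358.6 219.7] scene [455.9  88.3] top [156.3 130.6] wrist [318.9 306.7]
```

```bash
python3 -m crank '[[0,0,0,0,0,-0.7,-1],[0,0,0,0,0,-0.8,-1],[0,0,0,0,0,-0.8,-1],[0,0,0,0,0,-0.8,-1],[0,0,0,0,0,-0.8,-1],[0,0,0,0,0,-0.8,-1],[0,0,0,0,-0.5,-0.8,-1],[0,0,0,0,-2,-0.5,-1],[0,0,0,0,-3,0,-1],[0,0,0,0,-3,0,-1]]'
python3 - <<'E'
from h import *
st=r.sense();snap('wrist','w23.png');s=snap('scene','s23.png');crop(s,340,20,480,180,4,'s23c.png')
E
python3 kn.py | tail -2
```

```text
clock: 36.6
eef_pos: [673.2, 365.4, 294.4]
tcp_rot: [-1.559, 0.006, 1.757]
contact_force: [1.2, 0.0, 0.3]
opening: -0.003
1.8 [621.1 356.6 222.9] scene [451.6  85.7] top [156.3 135.1] wrist [320. 138.]
1.9 [632.3 358.6 219.7] scene [455.9  88.3] top [156.3 130.6] wrist [319.9 153.5]
```

View pics/w23.png

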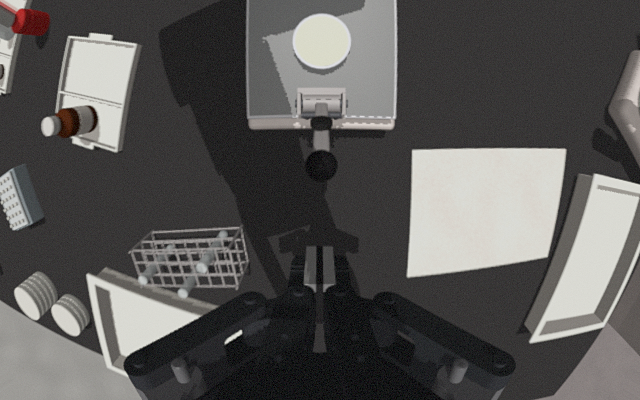

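View pics/s23c.png

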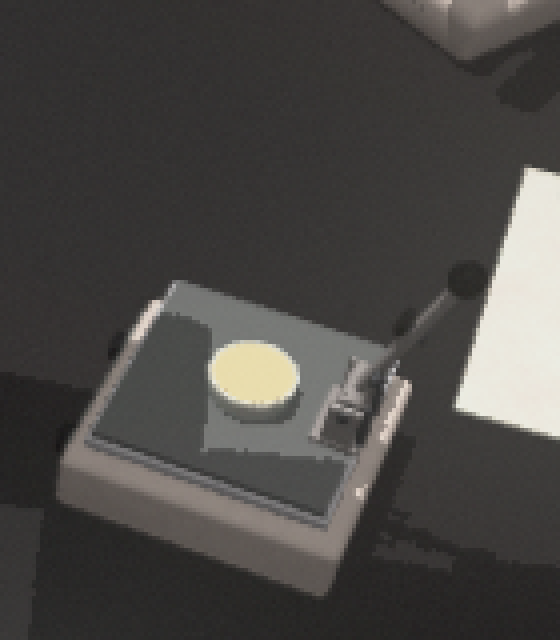

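```bash
python3 - <<'E'
from h import *
np.set_printoptions(precision=1,suppress=True)
for o,(u,v) in [(1,(233,257)),(.8,(252,254)),(.65,(265,250)),(.53,(274,250)),(.38,(285,247)),(.29,(293,247)),(.22,(298,246))]:
    c,d=wray(u,v); print(o,c+d*(-42.5*o-c[0])/d[0])
go(529,340,200,1.757)
E
python3 - <<'E'
import cv2
s=cv2.imread('pics/w19.png');cv2.imwrite('pics/w19c.png',cv2.resize(s[220:400,200:440],None,fx=3.3,fy=3.3))
E
```

```text
1 [-42.5  -3.    9.4]
0.8 [-34.    2.4   8.3]
0.65 [-27.6   5.    9.3]
0.53 [-22.5   2.3  10.9]
0.38 [-16.1  -4.   16.1]
0.29 [-12.3  -4.6  16.5]
0.22 [ -9.3 -12.8  21.3]
turn [-0.1 -0.  -0.2] shift now-axes [ 0.1 10.1 14.9] goal-axes [ 0.1 10.1 14.9]
```

View pics/w19c.png

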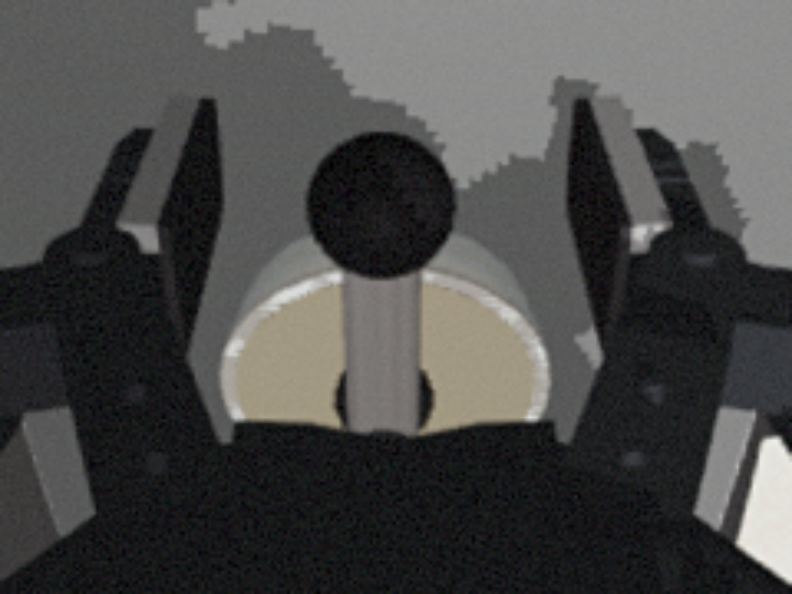

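```bash
python3 -m crank '[[0,0,0,0,0,1,1],[0,0,0,0,0,1.8,1],[0,0,0,0,0,2.4,1],[0,0,0,0,0,2.4,1],[0,0,0,0,0,2.4,1],[0,0,0,0,0.5,2.2,1],[0,0,0,0,1.5,1.6,1],[0,0,0,0,2,0.7,1],[0,0,0,0,1.5,0.2,1],[0,0,0,0,0.5,0,1]]'
python3 - <<'E'
from h import *
np.set_printoptions(precision=1,suppress=True)
st=r.sense();im=snap('wrist','w24.png');print(wproj((529,340,96),st))
go(529,340,150,1.757)
hsv=cv2.cvtColor(im,cv2.COLOR_BGR2HSV)
m=cv2.inRange(hsv,(15,25,120),(40,255,255))
n,l,s,c=cv2.connectedComponentsWithStats(m)
for i in range(1,n):
    if s[i,4]>300: print(s[i],c[i],wonz(s[i,0]+s[i,2]/2-.5,s[i,1]+s[i,3]/2-.5,96,st))
E
```

```text
clock: 37.53
eef_pos: [517.8, 334.8, 233.4]
tcp_rot: [-1.559, 0.005, 1.756]
contact_force: [-0.1, -0.2, -0.2]
opening: 0.999
[323.3 203.2]
turn [-0.7 -0.1 -0.3] shift now-axes [ 0.4  8.3 -1.3] goal-axes [ 0.3  8.3 -1.2]
[ 293  176   59   55 2529] [322.3 203.2] [529.1 338.8  96. ]
```

View pics/w24.png

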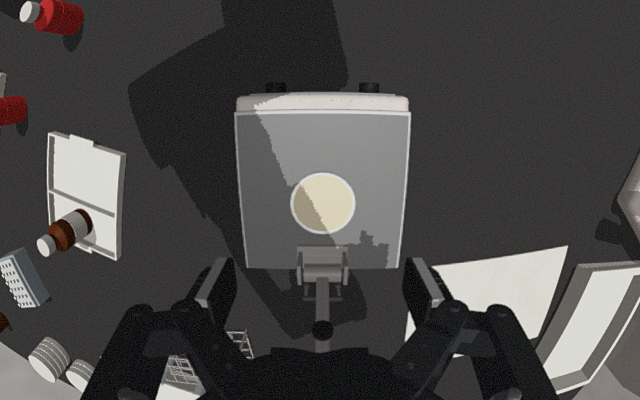

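```bash
python3 -m crank '[[-0.7,0,-0.3,0.2,0.5,-0.6,1],[0,0,0,0.1,1.2,-0.4,1],[0,0,0,0,2,-0.1,1],[0,0,0,0,2,0,1],[0,0,0,0,2,0,1],[0,0,0,0,1.7,0,1],[0,0,0,0,1.1,0,1],[0,0,0,0,0.5,0,1],[0,0,0,0,0,0,1],[0,0,0,0,0,0,1]]'
python3 - <<'E'
from h import *
np.set_printoptions(precision=1,suppress=True)
st=r.sense();im=snap('wrist','w25.png');print(wproj((529,339,96),st))
go(529,339,88,1.757)
E
```

```text
clock: 38.42
eef_pos: [536.4, 342.9, 117.3]
tcp_rot: [-1.58, -0.003, 1.754]
contact_force: [-0.4, -0.6, 0.4]
opening: 1.001
[314.7 238.2]
turn [ 0.5 -0.2  0.2] shift now-axes [-0.3  3.   0.8] goal-axes [-0.2  3.   0.8]
```

View pics/w25.png

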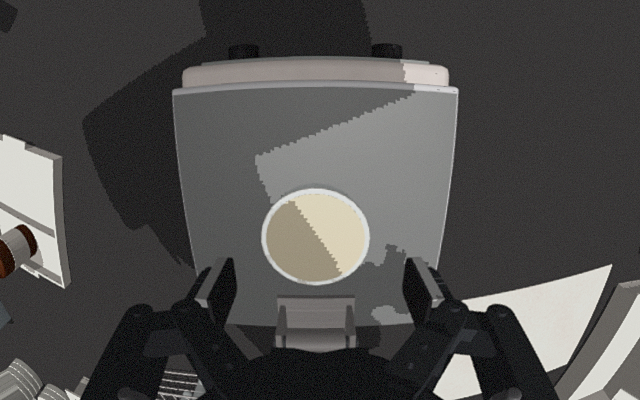

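```bash
python3 -m crank '[[0.5,0,0.2,-0.2,0,0.5,1],[0,0,0,-0.1,0.3,0.3,1],[0,0,0,0,0.6,0,1],[0,0,0,0,0.7,0,1],[0,0,0,0,0.6,0,1],[0,0,0,0,0.3,0,1],[0,0,0,0,0,0,1],[0,0,0,0,0,0,1],[0,0,0,0,0,0,1],[0,0,0,0,0,0,1]]'
python3 - <<'E'
from h import *
np.set_printoptions(precision=1,suppress=True)
st=r.sense();im=snap('wrist','w26.png');print(wproj((529,339,96),st))
go(529,339,88,1.757)
E
```

```text
clock: 39.3
eef_pos: [530.1, 339.3, 93.3]
tcp_rot: [-1.575, -0.002, 1.754]
contact_force: [0.2, -0.4, -0.3]
opening: 1.002
[319.3 272.5]
turn [ 0.3 -0.2  0.1] shift now-axes [-0.   0.5  0.1] goal-axes [-0.   0.5  0.1]
```

View pics/w26.png

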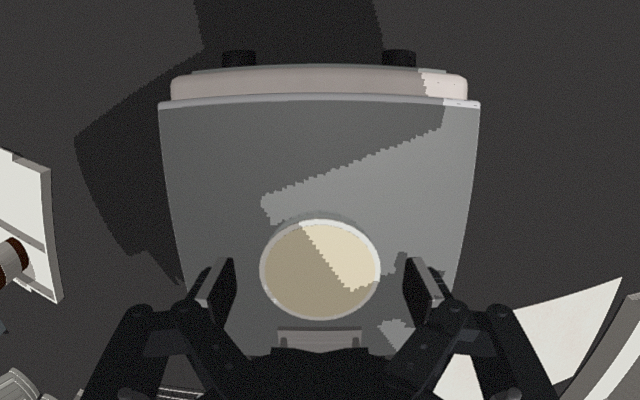

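```bash
python3 -m crank '[[0,0,0,0,0.4,0.1,1],[0,0,0,0,0.1,0,1],[0,0,0,0,0,0,0.7],[0,0,0,0,0,0,0.5],[0,0,0,0,0,0,0.4],[0,0,0,0,0,0,0.3],[0,0,0,0,0,0,-1],[0,0,0,0,0,0,-1],[0,0,0,0,0,0,-1],[0,0,0,0,0,0,-1]]' 35
python3 - <<'E'
from h import *
np.set_printoptions(precision=1,suppress=True)
print(r.sense()['contact_force'])
st=r.sense();im=snap('wrist','w27.png')
E
```

```text
clock: 40.18
eef_pos: [529.5, 339.4, 88.9]
tcp_rot: [-1.577, -0.002, 1.754]
contact_force: [0.1, 0.1, -1.0]
opening: 0.683
[ 0.1  0.1 -1. ]
```

View pics/w27.png

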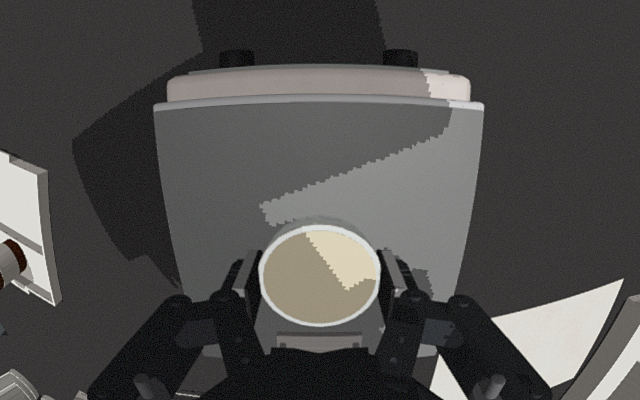

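```bash
python3 -m crank '[[0,0,0,0,-0.4,0,-1],[0,0,0,0,-0.8,0,-1],[0,0,0,0,-1.5,0,-1],[0,0,0,0,-2,0,-1],[0,0,0,0,-2,0,-1],[0,0,0,0,-1.5,0,-1],[0,0,0,-0.8,-1,0.1,-1],[0,0,0,-1.8,-0.5,0.1,-1],[0,0,0,-2.8,0,0.1,-1],[0,0,0,-3.2,0,0.2,-1]]'
python3 - <<'E'
from h import *
snap('wrist','w28.png');snap('scene','s28.png')
go(577,-16,190,1.754)
E
```

```text
clock: 41.07
eef_pos: [539.6, 255.0, 194.7]
tcp_rot: [-1.579, -0.004, 1.76]
contact_force: [0.7, -0.5, -0.4]
opening: 0.684
turn [0.39 0.12 0.12] shift now-axes [-26.98   0.37   1.25] goal-axes [-26.98   0.43   1.19]
```

View pics/w28.png

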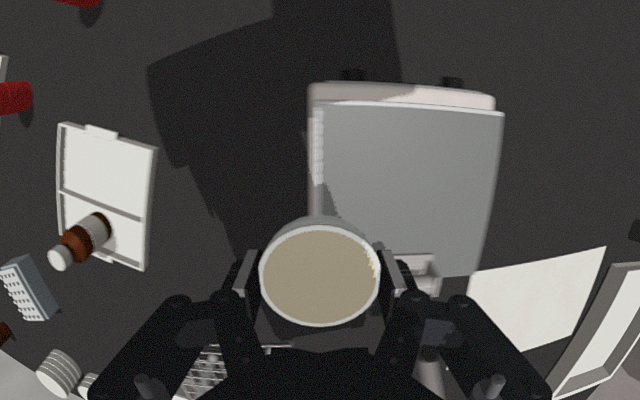

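View pics/s28.png

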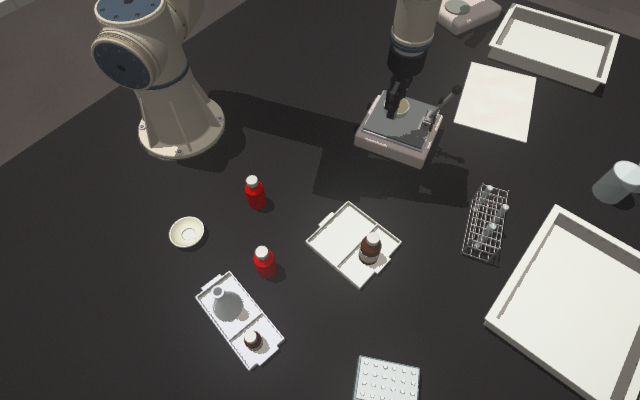

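```bash
python3 -m crank '[[0.4,0,0,-3.2,0,0.2,-1],[0,0,0,-3.2,0,0.2,-1],[0,0,0,-3.2,0,0.2,-1],[0,0,0,-3.2,0,0.2,-1],[0,0,0,-3.2,0,0.2,-1],[0,0,0,-3.2,0,0.2,-1],[0,0,0,-2.8,0,0.1,-1],[0,5.6,0,-2,0,0.1,-1],[0,5.6,0,-1,0,0,-1],[0,5.6,0,-0.5,0,0,-1]]'
python3 - <<'E'
from h import *
np.set_printoptions(precision=1,suppress=True)
go(577,-16,100,1.461)
st=r.sense();snap('wrist','w29.png');print(wproj((577,-16,3),st))
E
```

```text
clock: 42.0
eef_pos: [570.6, -14.1, 196.5]
tcp_rot: [-1.572, -0.004, 1.455]
contact_force: [-0.2, 0.8, -1.2]
opening: 0.681
turn [ 0.1 -0.3  0.2] shift now-axes [-0.1  9.7 -0.6] goal-axes [-0.1  9.7 -0.7]
[317.5 179.2]
```

View pics/w29.png

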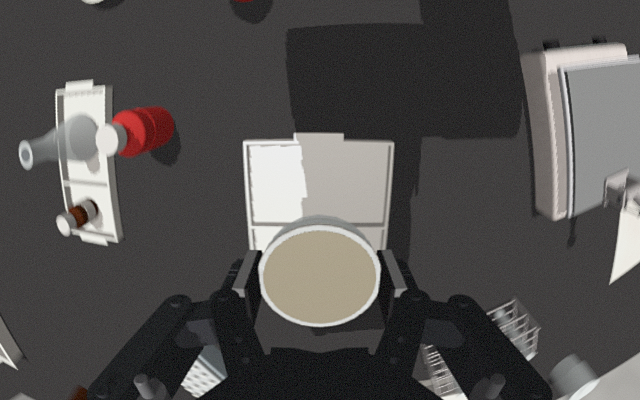

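```bash
python3 - <<'E'
from h import *
np.set_printoptions(precision=1,suppress=True)
st=r.sense()
c=np.array([616,-20]);y=-.11
for u,v in [(244,141),(394,141),(249,225),(388,223.5)]:
    p=wonz(u,v,16,st)[:2]; d=p-c; print(p,'tray frame',np.array([d[0]*np.cos(y)+d[1]*np.sin(y),-d[0]*np.sin(y)+d[1]*np.cos(y)]))
E
python3 -m crank '[[0,0,0,-0.1,0.5,-0.3,-1],[0,0,0,0,1.5,-0.3,-1],[0,0,0,0,2,0,-1],[0,0,0,0,2,0,-1],[0,0,0,0,2,0,-1],[0,0,0,0,2,0,-1],[0,0,0,0,1.5,0,-1],[0,0,0,0,0.8,0,-1],[0,0,0,0,0.3,0,-1],[0,0,0,0,0,0,-1]]'
python3 - <<'E'
from h import *
np.set_printoptions(precision=1,suppress=True)
go(577,-16,12,1.461)
st=r.sense();snap('wrist','w30.png');print(wproj((577,-16,3),st))
E
```

```text
[522.7 -86.3] tray frame [-85.4 -76.2]
[541.9  67.5] tray frame [-83.3  78.9]
[616.3 -99.1] tray frame [  9.  -78.6]
[633.9  55.9] tray frame [ 9.4 77.4]
clock: 42.88
eef_pos: [579.1, -11.7, 65.3]
tcp_rot: [-1.576, -0.005, 1.479]
contact_force: [-0.2, 0.2, -0.4]
opening: 0.682
turn [0.3 1.  0.3] shift now-axes [-0.5  5.3  0.2] goal-axes [-0.5  5.3  0.2]
[312.3 219.4]
```

View pics/w30.png

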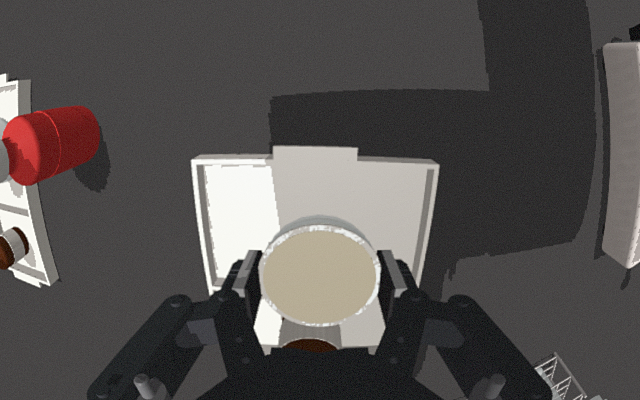

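```bash
python3 -m crank '[[0.3,1,0.3,-0.3,0.3,0.1,-1],[0,0,0,-0.2,0.8,0.1,-1],[0,0,0,0,1.1,0,-1],[0,0,0,0,1.1,0,-1],[0,0,0,0,0.8,0,-1],[0,0,0,0,0.4,0,-1],[0,0,0,0,0.1,0,-1],[0,0,0,0,0,0,-1],[0,0,0,0,0,0,-1],[0,0,0,0,0,0,-1]]'
python3 - <<'E'
from h import *
np.set_printoptions(precision=1,suppress=True)
go(577,-16,12,1.461)
st=r.sense();snap('wrist','w31.png')
E
```

```text
clock: 43.77
eef_pos: [578.8, -17.1, 17.4]
tcp_rot: [-1.575, 0.001, 1.461]
contact_force: [0.4, -0.7, -1.8]
opening: 0.684
turn [ 0.2 -0.  -0. ] shift now-axes [0.1 0.5 0.2] goal-axes [0.1 0.5 0.2]
```

View pics/w31.png

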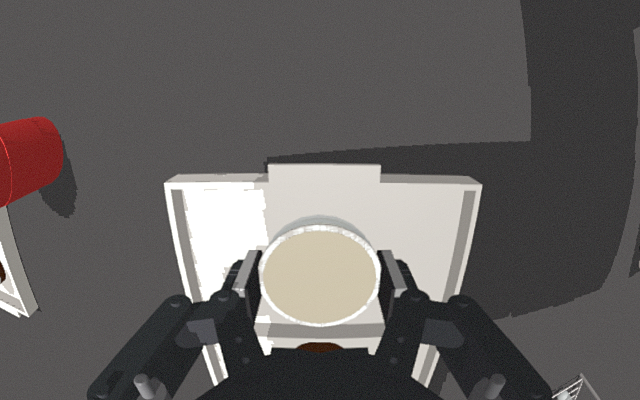

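```bash
python3 -m crank '[[0.2,0,0,0,0.2,0.1,-1],[0,0,0,0,0.2,0,-1],[0,0,0,0,0.1,0,-1],[0,0,0,0,0,0,-1],[0,0,0,0,0,0,-1],[0,0,0,0,0,0,-1],[0,0,0,0,0,0,-1],[0,0,0,0,0,0,-1],[0,0,0,0,0,0,-1],[0,0,0,0,0,0,-1]]'
```

```text
clock: 44.65
eef_pos: [578.7, -16.9, 13.4]
tcp_rot: [-1.574, 0.0, 1.461]
contact_force: [0.3, -0.4, 0.3]
opening: 0.683
```

```bash
python3 -m crank '[[0,0,0,0,0.2,0,-1],[0,0,0,0,0,0,-1],[0,0,0,0,0,0,-1],[0,0,0,0,0,0,-1],[0,0,0,0,0,0,-1],[0,0,0,0,0,0,-1],[0,0,0,0,0,0,-1],[0,0,0,0,0,0,-1],[0,0,0,0,0,0,-1],[0,0,0,0,0,0,-1]]'
```

```text
clock: 45.48
eef_pos: [579.1, -16.9, 11.8]
tcp_rot: [-1.575, 0.0, 1.461]
contact_force: [-0.0, -0.1, 1.7]
opening: 0.678
```

```bash
python3 -m crank '[[0,0,0,0,0,0,0.45],[0,0,0,0,0,0,0.6],[0,0,0,0,0,0,0.8],[0,0,0,0,0,0,1],[0,0,0,0,0,0,1],[0,0,0,0,0,0,1],[0,0,0,0,-0.7,0,1],[0,0,0,0,-1.5,0,1],[0,0,0,0,-2.5,0,1],[0,0,0,0,-3,0,1]]'; python3 -m crank '[[0,0,0,0,-3,0,1],[0,0,0,0,-3,0,1],[0,0,0,0,-3,0.5,1],[0,0,0,0,-2,2,1],[0,0,0,0,-1,3,1],[0,0,0,0,0,3,1],[0,0,0,0,0,3,1],[0,0,0,0,0,2,1],[0,0,0,0,0,1,1],[0,0,0,0,0,0,1]]'
python3 - <<'E'
from h import *
snap('wrist','w32.png');s=snap('scene','s32.png');t=snap('top','t32.png')
crop(s,180,40,480,380,1.7,'s32c.png')
crop(t,140,110,470,300,2.4,'t32c.png')
E
```

```text
clock: 46.32
eef_pos: [574.3, -16.7, 85.8]
tcp_rot: [-1.563, 0.001, 1.461]
contact_force: [-0.2, -0.1, -0.5]
opening: 0.998
clock: 47.15
eef_pos: [428.8, -0.4, 223.8]
tcp_rot: [-1.58, -0.0, 1.461]
contact_force: [-0.1, -0.1, 0.4]
opening: 0.998
```

View pics/s32c.png

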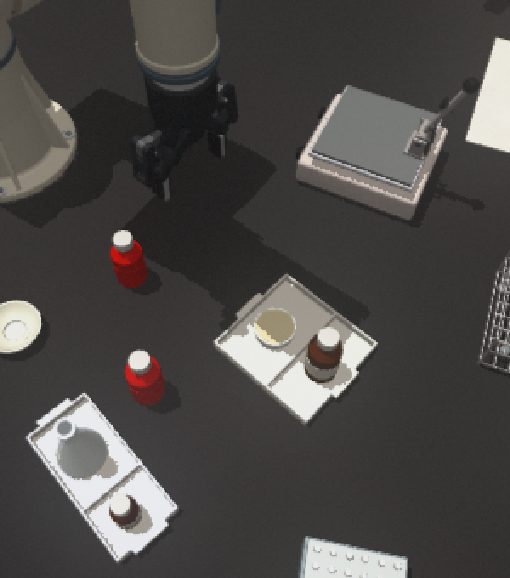

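View pics/t32c.png

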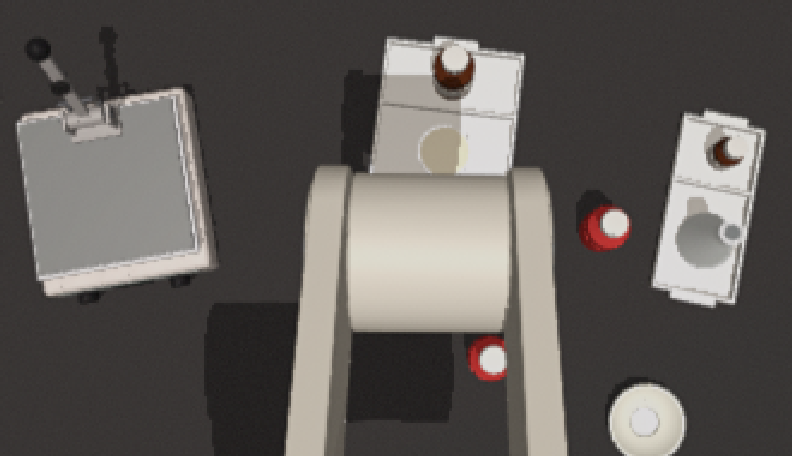

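View pics/w32.png

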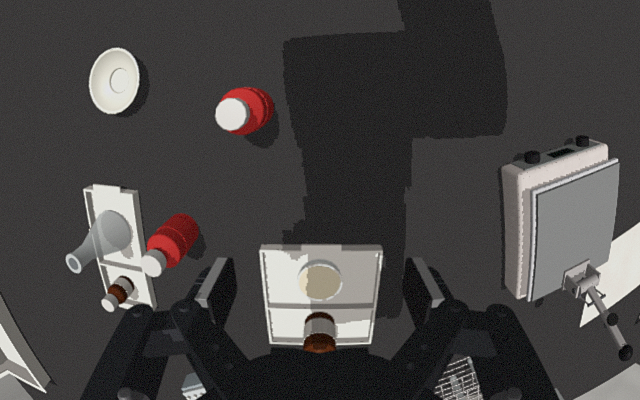

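```bash
python3 -c "
from rig import order
print(order.sign_off())"
```

```text
the job is handed in; nothing more can be done
None
```

The job is handed in at about 47 s of robot time, and both class kits are made up.

- **Long tray:** the flask stands in the larger compartment and the short brown bottle in the smaller one.
- **Square tray:** the dish lies in the larger compartment and the tall brown bottle stands in the smaller one.
- **Order:** I lifted the shaker's hold-down arm before taking the dish. It rests up, leaning back on its stop.

**Last checks:** the scene, top and wrist pictures show everything upright and inside its compartment. The gripper was clear of everything. The bowl is at its starting pixel, and both red look-alikes are still standing. I did not measure the tip box and tube rack again; the arm never worked near them.

**What disagreed:**
- **Knob slip:** the ball knob slipped out of the fingers at about 1.5 rad. The arm then leaned on the closed fingers and followed them back to its stop when I withdrew them.
- **Camera calibration:** the scene and top cameras differed by about 4 mm. I split the difference and checked against the wrist camera before each grasp.

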